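Top up the dryer beads and dip the gauge rod

ROBOT

A 7-joint arm with a two-finger parallel gripper is mounted at the origin on the work surface. World frame = base frame: x ahead of the robot, y to its left, z up, the work surface at z = 0. Lengths are in m, angles in rad, forces in N, time in s.
With the tool pointing down it reaches from about 0.4 to 0.85 m from the base axis. Payload 4.5 kg.
Tool frame: the origin (TCP) lies on the centre line of the jaws, within the pads' length; the fingertips stand 11 mm ahead of it and the grasp point (between the pads) lies 8 mm behind it; z points along the fingers, y is the direction in which the jaws open and shut (so a half turn about z gives the same grasp; the last joint's range is limited). The gripper opens to 88 mm and grips with 3 to 60 N. Pads are 18 mm wide; open, the fingers measure 123 mm over their backs; the gripper's body (75 mm by 187 mm) begins 45 mm behind the grasp point.
Start: joints at [1.326, 0.689, -0.195, 1.565, 0.157, 0.902, -0.215], TCP at [0.172, -0.601, 0.25] pointing down, gripper open.
Joint ranges: [-3.01, 3.01], [-0.46, 2.08], [-1.47, 1.51], [0.13, 2.56], [-1, 4.14], [0.04, 2.09], [-2.66, 2.66]. Speed limits (rad/s): [2.57, 2.57, 3.14, 3.14, 3.14, 3.14, 3.14].

INTERFACE

Orientations are given as a unit quaternion [x, y, z, w].
In Python, from plant import r, snapshot gives the robot as it stands.
- The arm moves only by the tool drive_tool, never from a script. Its argument "commands" is a list of rows, each an object of numbers: "wx", "wy", "wz": the turn, a rotation vector about the tool's x, y, z in rad; "dx", "dy", "dz": the shift along the tool's x, y, z in m; "claw": the opening, from 0 (shut) to 1 (fully open). A call has 1 to 12 rows; each row shifts and turns the commanded pose from where the row before left it, along the tool's axes as they then stand; what a row does not reach is not made up. A row lasts 1/10 s, in which the tool goes at most 50 mm and 8.59 degrees, less where a joint would pass 70% of its speed; a pose out of reach is approached as far as the arm can. A call is refused whole if a number of a shift passes 0.05 or a number of a turn 0.15, either way. A call with a gripper value outside its range is refused whole. The fingers move at their own pace and stop on an object; "grip_force" is the grip in N (left out, the last holds). Time passes only in rows, so rows that do not move let the fingers close. It gives the time, the measured TCP pose, the force and the opening at its end, in the units of the state.
- r.get_state(): the state, without advancing time (a new reading comes with each control period).
- snapshot(name): name is "side" or "top"; returns a dict with "color" (480x640x3 uint8, red, green, blue), "fx", "fy", "cx", "cy" (pixels), "world_to_cam" (4x4, takes a point from world to camera coordinates). Camera axes: x right, y up, looking along -z (the intrinsics and any distortion apply to the point x, -y, -z); pixel columns grow to the right and rows downward; lengths in m; the calibration is good to about 2 mm. A picture is of the moment at which its call begins. There is no depth.
- r.finish_job(): hands the job in, once; it reports no verdict.
The state is a dict: "clock": time; "q": joint angles; "qd": joint speeds; "joint_torque": joint torques, N m; "tool_pos": TCP position; "eef_rot": TCP orientation; "contact_force": force on the tool from outside, world axes, zero at the start; "moment": the same for the moment, N m; "opening": opening from 0.0 (shut) to 1.0 (fully open).
Only numpy, scipy, OpenCV 4.12 (cv2) and the standard library are available. Lean on these libraries where they do the work, as an engineer would, in place of code of your own. Each camera call takes 0.05 s, during which the arm holds its last target. There are 200 camera calls.

TASK

Top up the press's air dryer: pour all six orange beads from the blue cup into the green pot and stand the cup upright on the table again. Then push the gauge rod down the slanted brass guide tube until its red collar stops on the tube's mouth, pause there a moment, draw it out, and finish holding the gauge level in the gripper, still, with its tip about 10 cm above the white reading card; do not put it down or let go. Leave the other things on the table where they are.

Things in the scene. Friction and masses are not known exactly. Their poses are not given: they have to be found in the camera images.
- station: Air dryer bead pot, bolted down: dark steel base (130 x 225 x 12 mm) with an open round green pot and the brass guide tube on the pot's +y side. Origin: on the table under the pot's centre; z up. Pot rim 97 mm above the table, outer radius 60, inner radius 56 mm at the rim, 46 at its floor, which is 16 mm above the table.
- tube: Brass guide tube on the station. Its z axis runs along the bore, outward and up at 40 degrees above level, away from the pot (station +y). Origin: lower end of the bore, 30 mm above the table, 66 mm from the pot's centre. Length 92 mm, bore 15 mm, widening over the last 14 mm to a funnel 28 mm inside, 34 mm outside. Clear for the whole rod.
- tube_mouth (a point): Centre of the guide tube's mouth (rim plane of the funnel), 92 mm from tube's origin along its z; about 89 mm above the table and 136 mm from the pot's centre.
- cradle: Fixed blue plate (120 x 60 x 10 mm) with two black notched posts that hold the gauge's handle. Origin: underside centre on the table; x along the gauge. Posts at x = +-45 mm, 8 mm thick, 30 mm wide; notch floor 45 mm, cheek tops 56 mm above the table. The gauge lifts straight up out of it.
- gauge: Gauge rod, loose, 0.25 kg. Origin: handle centre, on the rod's axis, near its balance point; x points to the tip. Orange handle 14 x 14 mm, x -60 to 60, flats across y and z; black knob 24 mm wide, x -76 to -60; red collar 38 mm wide, x 65 to 73; steel rod 9 mm wide to a round tip at x = 158. Starts level in the cradle, origin 52 mm above the table, z up.
- gauge_collar (a point): Centre of the collar's face on the tip side, 73 mm from the handle's centre. The rod beyond it is 85 mm long.
- gauge_tip (a point): End of the rod's tip, 158 mm from the handle's centre.
- card: Fixed white reading card in a black edge, flat on the table, 110 mm (its x) by 150 mm (its y), 5 mm thick. Origin: its underside centre on the table.
- cup: Blue plastic cup, loose, about 0.1 kg, square and straight-sided: 56 x 56 mm outside, 80 mm tall, walls and floor 4 mm thick. Origin: centre of its underside; x and y square to its sides, z out of the mouth. Six beads lie in it at the start. Held by two opposite flat sides it does not swing in the grip; the beads roll out once it is tipped a little past level.
- bead0: Orange ball-shaped dryer bead, 16 mm diameter, 12 g; origin at its centre. Starts in the cup.
- bead1: Orange ball-shaped dryer bead, 16 mm diameter, 12 g; origin at its centre. Starts in the cup.
- bead2: Orange ball-shaped dryer bead, 16 mm diameter, 12 g; origin at its centre. Starts in the cup.
- bead3: Orange ball-shaped dryer bead, 16 mm diameter, 12 g; origin at its centre. Starts in the cup.
- bead4: Orange ball-shaped dryer bead, 16 mm diameter, 12 g; origin at its centre. Starts in the cup.
- bead5: Orange ball-shaped dryer bead, 16 mm diameter, 12 g; origin at its centre. Starts in the cup.
- ink_tin: Bystander: ink tin with red label, 80 mm diameter, 90 mm tall; origin: underside centre.
- solvent: Bystander: bottle, 66 mm diameter, 130 mm tall; origin: underside centre.
- tape: Bystander: yellow tape roll lying flat, 90 mm diameter, 24 mm tall; origin: underside centre.
- scraper: Bystander: ink spatula lying flat, 200 mm long along its x; origin about its middle, on the table.
- squeegee: Bystander: wooden squeegee standing on its rubber blade, 200 mm long (its y), 30 mm wide, 60 mm tall; origin: underside centre.
- screw_jar: Bystander: jar with black lid, 60 mm diameter, 70 mm tall; origin: underside centre.
Things that resemble listed ones, but are neither listed nor needed, are in the scene too. There is more than one size of the gauge; the job needs the larger.

How it is judged:
On the way, in this order (a step that is already met when the one before it is completed fails the run):
1. all six beads are in the pot (horizontal distance between each of bead0, bead1, bead2, bead3, bead4, bead5 and station below 0.055 m and height (world z) of bead0 between 0.012 and 0.085 m and height (world z) of bead1 between 0.012 and 0.085 m and height (world z) of bead2 between 0.012 and 0.085 m and height (world z) of bead3 between 0.012 and 0.085 m and height (world z) of bead4 between 0.012 and 0.085 m and height (world z) of bead5 between 0.012 and 0.085 m), for 0.2 s.
2. the cup stands upright on the table, let go (height (world z) of cup below 0.01 m and angle between cup's own z axis and vertical below 0.1 rad and contact force between cup and the fingers below 0.1 N), for 0.2 s.
3. the gauge is in the guide tube with its collar stopped on the mouth (distance between gauge_collar and tube_mouth below 0.007 m and angle between the x axis of gauge and the z axis of tube, either way round below 0.12 rad and distance between gauge_tip and tube below 0.02 m), for 0.2 s.
At the end, for the whole second after the job is handed in: The gripper holds the gauge still, level within 0.15 rad, tip within the card's 110 x 150 mm outline and 50 to 200 mm above the table, touching nothing else; all six beads lie in the pot; the cup stands upright (within 0.1 rad) on the table, let go (all of step 1 and all of step 2 and x of gauge_tip in the frame of card between -0.055 and 0.055 m and y of gauge_tip in the frame of card between -0.075 and 0.075 m and height (world z) of gauge_tip between 0.05 and 0.2 m and angle between gauge's own x axis and vertical between 1.4208 and 1.7208 rad and contact force between gauge and the fingers above 1 N and linear speed of gauge below 0.03 m/s and contact force between gauge and station below 0.1 N and contact force between gauge and cradle below 0.1 N and contact force between gauge and card below 0.1 N and contact force between gauge and cup below 0.1 N and contact force between gauge and ink_tin below 0.1 N and contact force between gauge and solvent below 0.1 N and contact force between gauge and tape below 0.1 N and contact force between gauge and scraper below 0.1 N and contact force between gauge and squeegee below 0.1 N and contact force between gauge and screw_jar below 0.1 N); the arm keeps its last pose, push and grip.
It fails at once if a bystander (ink tin, bottle, tape, spatula, squeegee, jar) is moved by more than 30 mm (distance of any of ink_tin, solvent, tape, scraper, squeegee, screw_jar from where it was at the start of the episode above 0.03 m).
It also fails if it takes over 72 s, if anything falls off the work surface, if the arm or the gripper's body presses on something with over 40 N, if the wrist force passes 120 N, or if a joint passes its speed limit or range.

## Working session

There is one attempt and no reset: what is moved stays moved. The work goes in short steps, Python scripts to look and compute and a tool call to move; the robot and the scene stay as the last step left them, time stands still between calls to the robot, and variables do not carry over. Pictures are saved under pics/ and viewed, on a budget of 10 in all, crops included, one or two more only if the job needs it, and the job is handed in when it is done.

Besides the shell and the picture viewer there is one more tool, called after "Request:" as name(argument=value, ...), one argument or row to a line, values as JSON. drive_tool: Moves the arm, as the interface text tells. Its arguments: {"type":"object","properties":{"commands":{"type":"array","items":{"type":"object","properties":{"wx":{"type":"number"},"wy":{"type":"number"},"wz":{"type":"number"},"dx":{"type":"number"},"dy":{"type":"number"},"dz":{"type":"number"},"claw":{"type":"number"}}}},"grip_force":{"type":"number"}},"required":["commands"]}

```bash
ls; mkdir -p pics; python3 - <<'E'
from plant import r, snapshot
import cv2,numpy as np,pickle
print(r.get_state())
for n in("top","side"):
    s=snapshot(n); pickle.dump(s,open(f"pics/{n}0.pkl","wb")); cv2.imwrite(f"pics/{n}0.png",s["color"][:,:,::-1])
    print({k:(np.round(v,4).tolist() if k!="color" else 0) for k,v in s.items()})
E
```

```text
pics
{'clock': 0.0, 'q': array([ 1.32584197,  0.68997854, -0.19452558,  1.56634068,  0.1573192 ,
        0.902504  , -0.2150893 ]), 'qd': array([-0.00138406, -0.00064897, -0.00076355, -0.00092176, -0.00062927,
       -0.0013948 , -0.00164677]), 'joint_torque': array([ 2.16493127e-04, -5.27563512e+01, -1.26640566e+00, -1.53428507e+01,
       -5.25018037e-02,  6.60380727e-03,  1.88407257e-04]), 'tool_pos': array([ 0.17175997, -0.60029806,  0.24891461]), 'eef_rot': array([ 9.90294269e-01,  1.38983519e-01, -1.97559712e-04, -8.96446109e-04]), 'contact_force': array([ 0.27142546, -0.77449706,  0.50652647]), 'moment': array([ 0.00462464, -0.02485789,  0.02154197]), 'opening': 1.000708800999966}
{'color': 0, 'fx': 472.438, 'fy': 472.438, 'cx': 323.3356, 'cy': 236.5459, 'world_to_cam': [[-0.0025, -1.0, 0.0014, 0.0574], [0.9835, -0.0022, 0.1807, -0.5233], [-0.1807, 0.0019, 0.9835, -1.198], [0.0, 0.0, 0.0, 1.0]]}
{'color': 0, 'fx': 624.0443, 'fy': 624.0443, 'cx': 326.6892, 'cy': 232.6466, 'world_to_cam': [[-0.7479, -0.6637, 0.0067, 0.3971], [0.4525, -0.5024, 0.7367, -0.2514], [-0.4856, 0.5541, 0.6761, -1.4242], [0.0, 0.0, 0.0, 1.0]]}
```

View pics/top0.png

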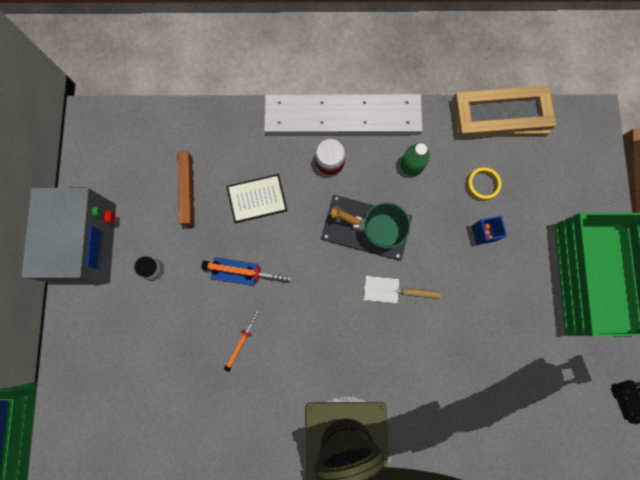

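View pics/side0.png

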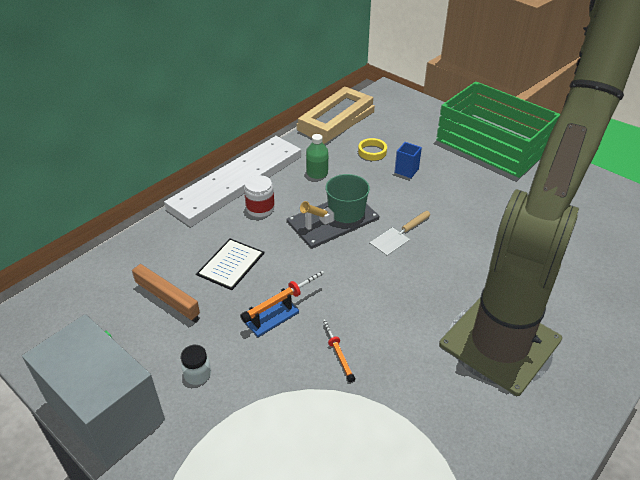

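Top view: the blue cup with orange beads is at (488,230), the pot at (387,226), the brass tube at (345,215) and the card at (257,198). There are two gauges: one in the blue cradle at (245,271), and a shorter one loose on the table at (242,342). The cradle one is longer and matches the description ("starts level in the cradle"), so I'll confirm it in an enlarged crop.

```bash
python3 - <<'E'
import cv2,numpy as np,pickle
im=cv2.imread("pics/top0.png")
def crop(x,y,w,h,f): return cv2.resize(im[y:y+h,x:x+w],None,fx=f,fy=f,interpolation=cv2.INTER_CUBIC)
a=crop(190,240,110,140,4)   #440x560 gauges
b=crop(318,190,100,75,3.6)[:270,:360] # station
c=crop(465,208,48,40,7)   #336x280
M=np.zeros((560,800,3),np.uint8); M[:560,:440]=a; M[:270,440:800]=b; M[275:555,440:776]=c
cv2.imwrite("pics/m1.png",M)
E
```

```text
(no output)
```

View pics/m1.png

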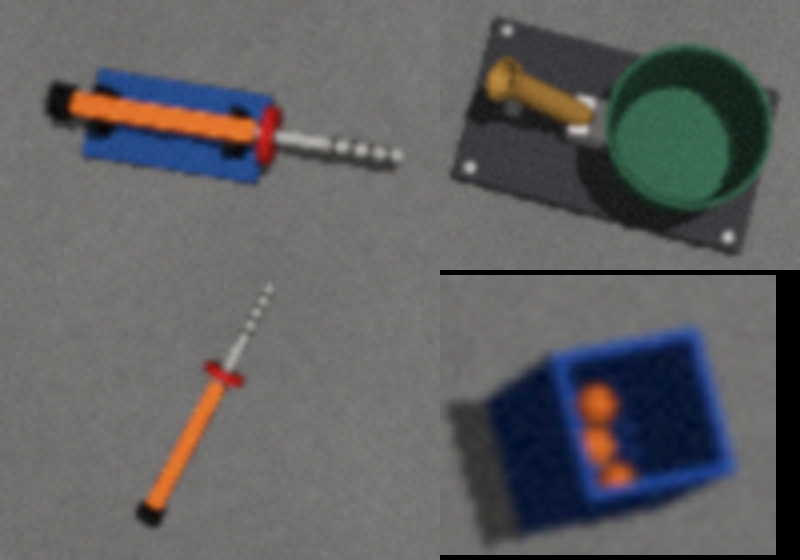

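The crop confirms it: the large gauge lies in the blue cradle with its tip to the right. The small loose gauge is the decoy. The cup rim shows as a bright square with beads inside. Next I'll take the numeric measurements.

```bash
cat > h.py <<'E'
import cv2,numpy as np,pickle
from scipy.spatial.transform import Rotation as R
from scipy.optimize import least_squares
def load(n,i=0): return pickle.load(open(f"pics/{n}{i}.pkl","rb"))
def ray(s,u,v):
    W=s["world_to_cam"];Rm=W[:3,:3];C=-Rm.T@W[:3,3]
    return C,Rm.T@np.array([(u-s["cx"])/s["fx"],-(v-s["cy"])/s["fy"],-1])
def onz(s,u,v,z):
    C,d=ray(s,u,v);return C+d*(z-C[2])/d[2]
def proj(s,p):
    W=s["world_to_cam"];c=W[:3,:3]@np.asarray(p)+W[:3,3]
    return np.array([s["cx"]+s["fx"]*c[0]/-c[2],s["cy"]-s["fy"]*c[1]/-c[2]])
def tri(s1,p1,s2,p2):
    A=[];b=[]
    for s,p in((s1,p1),(s2,p2)):
        C,d=ray(s,*p);d/=np.linalg.norm(d);P=np.eye(3)-np.outer(d,d);A.append(P);b.append(P@C)
    x,res,_,_=np.linalg.lstsq(np.vstack(A),np.hstack(b),rcond=None);return x,np.sqrt(res)
def mask(s,lo,hi,box):
    h=cv2.cvtColor(s["color"],cv2.COLOR_RGB2HSV);m=cv2.inRange(h,np.array(lo),np.array(hi))
    o=np.zeros_like(m);x,y,w,hh=box;o[y:y+hh,x:x+w]=m[y:y+hh,x:x+w];return o
def big(m):
    n,l,st,c=cv2.connectedComponentsWithStats(m);i=1+np.argmax(st[1:,4]);return (l==i).astype(np.uint8)*255,c[i],st[i]
E
python3 - <<'E'
from h import *
np.set_printoptions(precision=4,suppress=True)
t=load("top");s=load("side")
f=lambda x,y:(465+(x-440)/7,208+(y-275)/7)
cor=np.array([onz(t,*f(*p),.08) for p in((553,355),(697,330),(735,470),(592,500))]);print("cup cor",cor,cor.mean(0))
print("sides",np.linalg.norm(cor-np.roll(cor,-1,0),axis=1), [np.degrees(np.arctan2(*(cor[(i+1)%4]-cor[i])[[1,0]])) for i in range(4)])
g=lambda x,y:(318+(x-440)/3.6,190+y/3.6)
sc=[onz(t,*g(*p),.012) for p in((507,30),(469,167),(728,237))];print("screws",sc, np.linalg.norm(sc[1]-sc[2]),"stn y dir deg",np.degrees(np.arctan2(*(sc[1]-sc[2])[[1,0]])),np.degrees(np.arctan2(*(sc[0]-sc[1])[[1,0]])))
# pot: convex hull of green; rim outer ellipse via points on rim plane
m,c,st=big(mask(t,(60,60,20),(95,255,255),(340,190,90,80)));print("pot",c,st)
cn=max(cv2.findContours(m,0,cv2.CHAIN_APPROX_NONE)[0],key=cv2.contourArea)[:,0]
P=np.array([onz(t,u,v,.097)[:2] for u,v in cn])
fit=least_squares(lambda q:np.hypot(P[:,0]-q[0],P[:,1]-q[1])-q[2],[*P.mean(0),.06],loss="soft_l1",f_scale=.002);print("pot circ",fit.x,np.abs(fit.fun).max())
# tube mouth
for im,box in((t,(325,200,45,30)),(s,(295,195,45,30))):
    m,c,st=big(mask(im,(10,100,40),(28,255,255),box));print("brass",c,st)
# gauge: orange + red + black knob
for im,box in((t,(195,250,100,40)),(s,(235,260,100,70))):
    m,c,st=big(mask(im,(6,130,100),(22,255,255),box));print("orange",c,st,cv2.minAreaRect(cv2.findNonZero(m)))
    m2=mask(im,(0,130,60),(4,255,255),box)|mask(im,(172,130,60),(180,255,255),box);m2,c2,st2=big(m2);print("red",c2,st2)
# card
for n,im,box,z in(("top",t,(220,165,75,65),.005),("side",s,(190,230,85,65),.005)):
    m=mask(im,(0,0,170),(180,80,255),box);m=cv2.morphologyEx(m,cv2.MORPH_CLOSE,np.ones((5,5)));m,c,st=big(m)
    q=cv2.boxPoints(cv2.minAreaRect(cv2.findNonZero(m)));cn=max(cv2.findContours(m,0,2)[0],key=cv2.contourArea)
    W=np.array([onz(im,*p,z) for p in cv2.approxPolyDP(cn,6,True)[:,0]]);print("card",n,W[:,:2].tolist(),W.mean(0))
E
```

```text
cup cor [[ 0.5616 -0.3519  0.08  ]
 [ 0.5709 -0.4058  0.08  ]
 [ 0.5183 -0.416   0.08  ]
 [ 0.5072 -0.3628  0.08  ]] [ 0.5395 -0.3841  0.08  ]
sides [0.0547 0.0537 0.0544 0.0555] [np.float64(-80.157054122915), np.float64(-169.01219915968483), np.float64(101.73766066909968), np.float64(11.308567025715929)]
screws [array([0.6369, 0.0193, 0.012 ]), array([0.5304, 0.0487, 0.012 ]), array([ 0.4767, -0.1449,  0.012 ])] 0.20091769146579358 stn y dir deg 74.50260162733787 -15.4544990205247
pot [386.0575 225.4531] [ 364  202   46   48 1739]
pot circ [ 0.5434 -0.1033  0.0592] 0.004439327820874979
brass [343.5843 215.588 ] [330 206  31  19 267]
brass [311.8739 209.1441] [300 201  28  16 222]
orange [230.0245 268.9825] [207 263  47  13 286] ((230.1024932861328, 268.86798095703125), (46.84749221801758, 6.429524898529053), 9.211027145385742)
red [256.3966 273.5172] [253 267   7  14  58]
orange [269.9404 302.0623] [248 287  45  31 369] ((270.2216796875, 302.0252380371094), (8.418742179870605, 48.72755813598633), 59.620872497558594)
red [294.4948 288.0412] [289 281  11  16  97]
card top [[0.7006342001672592, 0.18785332575992622], [0.6719492518638457, 0.31809381174665247], [0.5807947280645356, 0.29581420763036537], [0.6115831440806903, 0.1671545426351556]] [0.6412 0.2422 0.005 ]
card side [[0.6325402731043753, 0.1466947484318777], [0.720359406399947, 0.18414643094674488], [0.6743302245332192, 0.33523243848802475], [0.5801186240062508, 0.30941480431971347], [0.5812315130629884, 0.19974416312458987]] [0.6377 0.235  0.005 ]
```

```bash
python3 - <<'E'
from h import *
from plant import r
import itertools
np.set_printoptions(precision=4,suppress=True)
st=r.get_state();q=st["q"];Q=R.from_quat(st["eef_rot"])
best=[]
for sg in itertools.product((1,-1),repeat=7):
  for off in np.arange(4)*np.pi/2:
   for fl in(0,1):
    a=np.array(sg)*q
    T=R.from_euler("ZYZYZYZ",a)*R.from_euler("Z",off)
    if fl:T=T*R.from_euler("X",np.pi)
    best.append(((T.inv()*Q).magnitude(),sg,off,fl))
best.sort(key=lambda b:b[0]);[print(b) for b in best[:6]]
sg=np.array(best[0][1]);a=sg*q
z1=R.from_euler("ZY",a[:2]).apply([0,0,1]);z2=R.from_euler("ZYZY",a[:4]).apply([0,0,1]);z3=R.from_euler("ZYZYZY",a[:6]).apply([0,0,1])
print(z1,z2,z3,st["tool_pos"])
t=load("top");s=load("side")
po=np.array([.544,-.1035,0]);y=np.radians(74.5);u=np.array([np.cos(y),np.sin(y),0])
d=np.cos(np.radians(40))*u+[0,0,np.sin(np.radians(40))]
o=po+.066*u+[0,0,.03];print("tube",o,o+.092*d,d)
for im in(t,s):print(proj(im,o),proj(im,o+.092*d),proj(im,o+.06*d),"pot c",proj(im,po+[0,0,.097]))
A,ra=tri(t,(230.02,268.98),s,(269.94,302.06));B,rb=tri(t,(256.4,273.5),s,(294.5,288.04));print("orange",A,ra,"red",B,rb,np.linalg.norm(B-A))
for p in((207,265.5),(230.1,268.9),(253,273),(256.4,273.5)):print(onz(t,*p,.054))
E
```

```text
Traceback (most recent call last):
  File "scipy/spatial/transform/_rotation.pyx", line 1413, in scipy.spatial.transform._rotation.Rotation.from_euler
ValueError: Expected axis specification to be a non-empty string of upto 3 characters, got ZYZYZYZ
```

```bash
cat >> h.py <<'E'
def ch(a,n=7):
    T=R.identity()
    for i in range(n):T=T*R.from_euler("ZYZYZYZ"[i],a[i])
    return T
E
python3 - <<'E'
from h import *
from plant import r
import itertools
np.set_printoptions(precision=4,suppress=True)
st=r.get_state();q=st["q"];Q=R.from_quat(st["eef_rot"])
best=[]
for sg in itertools.product((1,-1),repeat=7):
  for off in np.arange(4)*np.pi/2:
    T=ch(np.array(sg)*q)*R.from_euler("Z",off)
    best.append(((T.inv()*Q).magnitude(),sg,off))
best.sort(key=lambda b:b[0]);[print(b) for b in best[:6]]
sg=np.array(best[0][1]);a=sg*q
z=[ch(a,n).apply([0,0,1]) for n in(2,4,6)];print(z,st["tool_pos"])
t=load("top");s=load("side")
po=np.array([.544,-.1035,0]);y=np.radians(74.5);u=np.array([np.cos(y),np.sin(y),0])
d=np.cos(np.radians(40))*u+[0,0,np.sin(np.radians(40))]
o=po+.066*u+[0,0,.03];print("tube",o,o+.092*d,d)
for im in(t,s):print(proj(im,o),proj(im,o+.092*d),proj(im,o+.06*d),"pot c",proj(im,po+[0,0,.097]))
A,ra=tri(t,(230.02,268.98),s,(269.94,302.06));B,rb=tri(t,(256.4,273.5),s,(294.5,288.04));print("orange",A,ra,"red",B,rb,np.linalg.norm(B-A))
for p in((207,265.5),(230.1,268.9),(253,273),(256.4,273.5)):print(onz(t,*p,.054))
E
```

```text
(4.010557064546332e-16, (-1, 1, -1, 1, -1, 1, -1), np.float64(1.5707963267948966))
(0.0032695523541205955, (-1, -1, -1, -1, -1, -1, -1), np.float64(1.5707963267948966))
(0.05989907137700002, (1, -1, -1, -1, -1, -1, 1), np.float64(4.71238898038469))
(0.05997898315107566, (1, 1, -1, 1, -1, 1, 1), np.float64(4.71238898038469))
(0.06776854524587839, (-1, 1, 1, 1, 1, 1, 1), np.float64(1.5707963267948966))
(0.0678453159214635, (-1, -1, 1, -1, 1, -1, 1), np.float64(1.5707963267948966))
[array([ 0.1544, -0.6174,  0.7713]), array([ 0.3718, -0.6901, -0.6209]), array([-0.0006,  0.0015, -1.    ])] [ 0.1718 -0.6004  0.249 ]
tube [ 0.5616 -0.0399  0.03  ] [0.5805 0.028  0.0891] [0.2047 0.7382 0.6428]
[359.0244 223.6792] [334.2482 211.7996] [343.1159 216.0515] pot c [386.1449 224.9483]
[328.0526 216.1704] [305.6159 208.6005] [313.6307 211.3046] pot c [348.8144 188.749 ]
orange [0.4384 0.2983 0.0586] [0.0027] red [0.4264 0.2297 0.0593] [0.0024] 0.06960802161229962
[0.4466 0.358  0.054 ]
[0.4376 0.2978 0.054 ]
[0.4268 0.2383 0.054 ]
[0.4255 0.2295 0.054 ]
```

```bash
cat >> h.py <<'E'
SG=np.array([-1,1]*3+[-1])
def reg(q):
    a=SG*q;c=[np.array([0,0,1.])]
    for n in(2,4,6):
        T=ch(a,n).as_matrix();c+=[T[:,2],T[:,0]]
    return np.array(c).T   # p = reg@[d1,d3,a3,d5,a5,d7,a7]
E
python3 - <<'E'
from h import *
from plant import r
np.set_printoptions(precision=4,suppress=True)
st=r.get_state();A=reg(st["q"]);print(A)
for a3,a5,a7 in((0,0,0),(.0525,.0775,.076),(-.0525,.0775,.076),(.0525,-.0775,.076),(.0525,-.0775,-.076),(-.0525,-.0775,.076)):
    x=np.linalg.lstsq(A[:,[1,3]][:2],(st["tool_pos"]-A[:,[2,4,6]]@[a3,a5,a7])[:2],rcond=None)[0]
    print(a3,a5,a7,x)
E
```

```text
[[ 0.      0.1544  0.1871  0.3718 -0.1527 -0.0006 -0.4741]
 [ 0.     -0.6174 -0.7483 -0.6901  0.6143  0.0015  0.8804]
 [ 1.      0.7713 -0.6365 -0.6209 -0.7742 -1.      0.0016]]
0 0 0 [0.8507 0.1088]
0.0525 0.0775 0.076 [0.8646 0.2054]
-0.0525 0.0775 0.076 [0.9919 0.2054]
0.0525 -0.0775 0.076 [0.7096 0.2061]
0.0525 -0.0775 -0.076 [0.7095 0.0123]
-0.0525 -0.0775 0.076 [0.8369 0.2061]
```

Request:
drive_tool(
  commands=[
    {"dz":-0.03,"dx":0.02,"claw":1},
    {"dz":-0.03,"dx":0.04,"wz":0.12},
    {"dx":0.04,"wz":0.14},
    {"dx":0.04,"wz":0.14},
    {"dx":0.04,"wz":0.14},
    {"dx":0.03,"wz":0.14},
  ],
)

```text
validation failed for argument at $.co...
```

```bash
cat > log.py <<'E'
from plant import r
import pickle,os
s=r.get_state();L=pickle.load(open("L.pkl","rb")) if os.path.exists("L.pkl") else []
L.append((s["q"],s["tool_pos"],s["eef_rot"]));pickle.dump(L,open("L.pkl","wb"))
print(s["clock"],s["q"].round(3),s["tool_pos"].round(4),s["eef_rot"].round(3),s["contact_force"].round(2))
E
python3 log.py
```

```text
0.1 [ 1.326  0.69  -0.194  1.566  0.157  0.902 -0.215] [ 0.1718 -0.6004  0.249 ] [ 0.99   0.139 -0.    -0.001] [-0.01  1.01 -0.7 ]
```

Request:
drive_tool(
  commands=[
    {"wy":0.1},
    {"wy":0.1},
    {"wy":0.1},
    {"wx":0.1},
    {"wx":0.1},
  ],
)

```text
validation failed for argument at $.co...
```

```bash
python3 log.py
```

```text
0.1 [ 1.326  0.69  -0.194  1.566  0.157  0.902 -0.215] [ 0.1718 -0.6004  0.249 ] [ 0.99   0.139 -0.    -0.001] [-0.01  1.01 -0.7 ]
```

Request:
drive_tool(
  commands=[
    {"wx":-0.1},
    {"wx":-0.1},
    {"wy":-0.1},
    {"wy":-0.1},
    {"wy":-0.1},
  ],
)

```text
validation failed for argument at $.co...
```

```bash
python3 log.py
```

```text
0.1 [ 1.326  0.69  -0.194  1.566  0.157  0.902 -0.215] [ 0.1718 -0.6004  0.249 ] [ 0.99   0.139 -0.    -0.001] [-0.01  1.01 -0.7 ]
```

Request:
drive_tool(
  commands=[
    {"dx":0.03,"dy":0,"dz":0,"wx":0,"wy":0,"wz":-0.1,"claw":1},
    {"dx":0.05,"dy":0,"dz":0,"wx":0,"wy":0,"wz":-0.14,"claw":1},
    {"dx":0.05,"dy":0,"dz":0,"wx":0,"wy":0,"wz":-0.14,"claw":1},
    {"dx":0.05,"dy":0,"dz":0,"wx":0,"wy":0,"wz":-0.14,"claw":1},
    {"dx":0.04,"dy":0.02,"dz":0,"wx":0,"wy":0,"wz":-0.14,"claw":1},
  ],
  grip_force=20,
)

```text
clock: 0.6
tool_pos: [0.3739, -0.5009, 0.2495]
eef_rot: [0.89, 0.456, -0.0, -0.001]
contact_force: [0.5, -0.4, 0.5]
opening: 0.997
```

```bash
python3 log.py
```

```text
0.6 [ 1.055  0.705 -0.363  1.557  0.289  0.935 -0.026] [ 0.3739 -0.5009  0.2495] [ 0.89   0.456 -0.    -0.001] [ 0.48 -0.41  0.48]
```

Request:
drive_tool(
  commands=[
    {"dx":0,"dy":0.03,"dz":0,"wx":0.1,"wy":0.12,"wz":-0.12,"claw":1},
    {"dx":0,"dy":0.04,"dz":0,"wx":0.1,"wy":0.14,"wz":-0.12,"claw":1},
    {"dx":0,"dy":0.04,"dz":0,"wx":0.1,"wy":0.14,"wz":-0.12,"claw":1},
  ],
)

```text
clock: 0.9
tool_pos: [0.452, -0.5541, 0.2443]
eef_rot: [0.826, 0.543, 0.065, -0.138]
contact_force: [1.4, -1.4, -0.4]
opening: 1.005
```

```bash
python3 log.py
```

```text
0.9 [ 1.046  1.012 -0.465  0.898  0.197  1.532  0.297] [ 0.452  -0.5541  0.2443] [ 0.826  0.543  0.065 -0.138] [ 1.43 -1.38 -0.42]
```

Request:
drive_tool(
  commands=[
    {"dx":0,"dy":0,"dz":0.02,"wx":-0.1,"wy":0,"wz":-0.1,"claw":1},
    {"dx":0,"dy":0,"dz":0.02,"wx":-0.1,"wy":0,"wz":-0.1,"claw":1},
    {"dx":0,"dy":0,"dz":0,"wx":-0.1,"wy":0,"wz":-0.1,"claw":1},
  ],
)

```text
clock: 1.2
tool_pos: [0.4523, -0.5394, 0.2016]
eef_rot: [0.746, 0.645, 0.166, -0.003]
contact_force: [-0.8, -0.0, -0.2]
opening: 0.999
```

```bash
python3 log.py; python3 - <<'E'
from h import *
np.set_printoptions(precision=4,suppress=True)
L=pickle.load(open("L.pkl","rb"))[2:]
A=np.vstack([reg(l[0]) for l in L]);b=np.hstack([l[1] for l in L])
x,_,rk,sv=np.linalg.lstsq(A,b,rcond=None);print(x,rk,sv,np.abs(A@x-b).max())
B=A[:,[0,1,2,3,4,5,6]]
x2,_,rk,sv=np.linalg.lstsq(A[:,[0,1,3,5]],b,rcond=None);print(x2,sv,np.abs(A[:,[0,1,3,5]]@x2-b).max())
E
```

```text
1.2 [ 1.24   0.948 -0.64   1.302  0.206  1.005  0.575] [ 0.4523 -0.5394  0.2016] [ 0.746  0.645  0.166 -0.003] [-0.78 -0.02 -0.2 ]
[ 0.3273  0.6587  0.0438  0.3425 -0.0147  0.3533  0.1048] 7 [3.9351 3.3851 0.8408 0.4228 0.3514 0.1789 0.122 ] 0.017770285173303424
[0.2477 0.6429 0.2729 0.3117] [3.2929 2.2047 0.4914 0.2335] 0.028740371845901974
```

```bash
python3 - <<'E'
from h import *
import itertools
np.set_printoptions(precision=4,suppress=True)
L=pickle.load(open("L.pkl","rb"))[2:]
for l in L:print(((ch(SG*l[0])*R.from_euler("Z",np.pi/2)).inv()*R.from_quat(l[2])).magnitude())
def cols(l):
    a=SG*l[0];T=[ch(a,n).as_matrix() for n in range(8)]
    d={"z0":np.array([0,0,1.])}
    for n in(1,3,5):d[f"x{n}"]=T[n][:,0]
    for n in(1,2,3,4,5,6):d[f"y{n}"]=T[n][:,1]
    for n in(2,4,6):d[f"z{n}"]=T[n][:,2];d[f"x{n}"]=T[n][:,0]
    return d
C=[cols(l) for l in L];b=np.hstack([l[1] for l in L])
opt=["x1","x2","x3","x4","x5","x6","y2","y4","y6"]
res=[]
for k in range(0,5):
  for s in itertools.combinations(opt,k):
    ks=["z0","z2","z4","z6",*s];A=np.array([np.hstack([c[i] for c in C]) for i in ks]).T
    x=np.linalg.lstsq(A,b,rcond=None)[0];res.append((np.abs(A@x-b).max(),ks,x))
res.sort(key=lambda e:e[0]*1.3**len(e[1]));
for e in res[:10]:print(e)
E
```

```text
4.010557064546332e-16
2.185929897919036e-16
4.2888034083078863e-16
3.5058520105042383e-16
(np.float64(3.885780586188048e-16), ['z0', 'z2', 'z4', 'z6', 'y2', 'y4', 'y6'], array([ 0.3469,  0.5634,  0.3448,  0.3151, -0.0188, -0.0269, -0.0004]))
(np.float64(3.608224830031759e-16), ['z0', 'z2', 'z4', 'z6', 'x5', 'y2', 'y4', 'y6'], array([ 0.3469,  0.5634,  0.3448,  0.3151, -0.    , -0.0188, -0.0269,
       -0.0004]))
(np.float64(4.440892098500626e-16), ['z0', 'z2', 'z4', 'z6', 'x6', 'y2', 'y4', 'y6'], array([ 0.3469,  0.5634,  0.3448,  0.3151, -0.    , -0.0188, -0.0269,
       -0.0004]))
(np.float64(5.551115123125783e-16), ['z0', 'z2', 'z4', 'z6', 'x3', 'y2', 'y4', 'y6'], array([ 0.3469,  0.5634,  0.3448,  0.3151,  0.    , -0.0188, -0.0269,
       -0.0004]))
(np.float64(6.106226635438361e-16), ['z0', 'z2', 'z4', 'z6', 'x2', 'y2', 'y4', 'y6'], array([ 0.3469,  0.5634,  0.3448,  0.3151,  0.    , -0.0188, -0.0269,
       -0.0004]))
(np.float64(6.661338147750939e-16), ['z0', 'z2', 'z4', 'z6', 'x4', 'y2', 'y4', 'y6'], array([ 0.3469,  0.5634,  0.3448,  0.3151, -0.    , -0.0188, -0.0269,
       -0.0004]))
(np.float64(1.2212453270876722e-15), ['z0', 'z2', 'z4', 'z6', 'x1', 'y2', 'y4', 'y6'], array([ 0.3469,  0.5634,  0.3448,  0.3151, -0.    , -0.0188, -0.0269,
       -0.0004]))
(np.float64(1.9053768067378574e-05), ['z0', 'z2', 'z4', 'z6', 'x5', 'y2', 'y4'], array([ 0.3469,  0.5634,  0.3448,  0.3151, -0.0001, -0.0188, -0.0272]))
(np.float64(1.9869256591337203e-05), ['z0', 'z2', 'z4', 'z6', 'x4', 'y2', 'y4'], array([ 0.3469,  0.5634,  0.3448,  0.3151, -0.0001, -0.0188, -0.0272]))
(np.float64(2.6053622750099592e-05), ['z0', 'z2', 'z4', 'z6', 'y2', 'y4'], array([ 0.3469,  0.5635,  0.3448,  0.3151, -0.0188, -0.0272]))
```

```bash
cat >> h.py <<'E'
PAR=[.3469,.5634,.3448,.3151,-.0188,-.0269,-.0004]
def fk(q):
    a=SG*np.asarray(q);p=np.array([0,0,PAR[0]]);T=R.identity()
    for i in range(6):
        T=T*R.from_euler("ZYZYZY"[i],a[i])
        if i in(1,3,5):k=i//2;p=p+T.apply([0,PAR[4+k],PAR[1+k]])
    return p,T*R.from_euler("Z",a[6]+np.pi/2)
LO=np.array([-3.01,-.46,-1.47,.13,-1,.04,-2.66]);HI=np.array([3.01,2.08,1.51,2.56,4.14,2.09,2.66])
def jac(q):
    p,T=fk(q);J=np.zeros((6,7));e=1e-6
    for i in range(7):
        d=np.array(q);d[i]+=e;p2,T2=fk(d);J[:3,i]=(p2-p)/e;J[3:,i]=(T2*T.inv()).as_rotvec()/e
    return J
def ik(q,p,T,n=25):
    q=np.array(q)
    for _ in range(n):
        p0,T0=fk(q);e=np.r_[p-p0,(T*T0.inv()).as_rotvec()]
        if np.linalg.norm(e)<1e-6:break
        J=jac(q);q=np.clip(q+J.T@np.linalg.solve(J@J.T+1e-5*np.eye(6),e),LO+.01,HI-.01)
    p0,T0=fk(q);return q,np.linalg.norm(p-p0),(T*T0.inv()).magnitude()
def follow(q,p,T,n=20):
    "interpolate from fk(q) to (p,T); returns final q and worst errors"
    p0,T0=fk(q);rv=(T0.inv()*T).as_rotvec();w=[0,0];mx=0
    for k in range(1,n+1):
        q2,a,b=ik(q,p0+(p-p0)*k/n,T0*R.from_rotvec(rv*k/n));w=[max(w[0],a),max(w[1],b)];mx=max(mx,np.abs(q2-q).max());q=q2
    return q,w,mx
def frame(yaw,lean):
    "tool down, tool y at azimuth yaw(deg), then wy=lean(deg)"
    return R.from_euler("z",yaw-90,degrees=True)*R.from_euler("x",180,degrees=True)*R.from_euler("z",180,degrees=True)*R.from_euler("y",lean,degrees=True)
def tcp(G,T):return np.asarray(G)+T.apply([0,0,.008])
def step(p,T,goalG,goalT):
    "tool-frame shift and rotvec from the present pose"
    return T.inv().apply(tcp(goalG,goalT)-p),(T.inv()*goalT).as_rotvec()
CUP=np.array([.5395,-.3841]);POT=np.array([.544,-.1035]);CUPYAW=10.9
GA=np.array([.4367,.2982,.052]);GYAW=-99.4
E
python3 - <<'E'
from h import *
np.set_printoptions(precision=3,suppress=True)
F=frame(10.9,0).as_matrix();print(F)
q=pickle.load(open("L.pkl","rb"))[-1][0]
p=np.r_[np.cos(np.radians(100.9)),np.sin(np.radians(100.9))]
for lean in(25,30,35):
  q=pickle.load(open("L.pkl","rb"))[-1][0]
  G2=POT-.031*p
  for nm,G,T in(("pre",[*CUP,.16],frame(10.9,lean)),("grasp",[*CUP,.058],frame(10.9,lean)),("lift",[*CUP,.2],frame(10.9,lean)),
    ("carry",[*(CUP+[0,.12]),.2],frame(10.9,lean-40)),("pour",[*G2,.17],frame(10.9,lean-105)),("pour2",[*G2,.17],frame(10.9,lean-125)),("back",[*CUP,.2],frame(10.9,lean)),("up",[.5,0,.25],frame(0,0)),
    ("gpre",[*GA[:2],.2],frame(GYAW+90,0)),("gr",GA,frame(GYAW+90,0)),("lift",[*GA[:2],.2],frame(GYAW+90,0)),
    ("ins0",np.array([.5805,.028,.0891])+.18*np.array([.2047,.7382,.6428]),frame(-105.5+90,40)),("ins",np.array([.5805,.028,.0891])+.073*np.array([.2047,.7382,.6428]),frame(-105.5+90,40)),
    ("out",np.array([.5805,.028,.0891])+.18*np.array([.2047,.7382,.6428]),frame(-105.5+90,40)),("fin",[.64-.158*np.cos(np.radians(-75)),.24-.158*np.sin(np.radians(-75)),.105],frame(15,0))):
    q,w,mx=follow(q,tcp(G,T),T);print(lean,nm,q,np.array(w),mx)
E
```

```text
[[-0.189  0.982 -0.   ]
 [ 0.982  0.189 -0.   ]
 [ 0.    -0.    -1.   ]]
25 pre [ 0.935  1.085 -0.649  1.155  0.242  1.321  0.6  ] [0. 0.] 0.017619353708743235
25 grasp [ 0.928  1.209 -0.622  1.178  0.29   1.185  0.615] [0. 0.] 0.007597112098188807
25 lift [ 0.935  1.042 -0.658  1.129  0.223  1.383  0.595] [0. 0.] 0.011478149801545934
25 carry [ 0.41   0.699 -0.254  1.84   0.718  0.636 -0.177] [0. 0.] 0.061969170859622516
25 pour [-0.629  1.225  0.371  1.991  1.25   1.05  -1.508] [0. 0.] 0.11526267597682327
25 pour2 [-0.689  1.461  0.456  1.89   1.171  1.254 -1.561] [0. 0.] 0.011819361494277203
25 back [ 0.921  1.034 -0.619  1.131  0.192  1.376  0.618] [0. 0.] 0.2509143877646133
25 up [ 0.149  0.556 -0.377  1.939  0.305  0.702 -0.412] [0. 0.] 0.07709991308077435
25 gpre [-0.54   0.653 -0.238  1.913  0.254  0.605 -1.105] [0. 0.] 0.03867890177941763
25 gr [-0.62   0.906 -0.111  1.988  0.341  0.265 -1.183] [0. 0.] 0.01802996753576991
25 lift [-0.539  0.653 -0.24   1.913  0.256  0.605 -1.107] [0. 0.] 0.018042917051038998
25 ins0 [ 0.467  0.95  -0.913  1.831  0.156  0.325 -0.487] [0. 0.] 
[... 2194 characters left out ...]
648381
35 up [ 0.144  0.555 -0.369  1.939  0.299  0.701 -0.405] [0. 0.] 0.09569861345457742
35 gpre [-0.545  0.652 -0.23   1.913  0.247  0.604 -1.097] [0. 0.] 0.038602597843657105
35 gr [-0.622  0.906 -0.108  1.988  0.331  0.264 -1.173] [0. 0.] 0.018041897031378817
35 lift [-0.543  0.652 -0.232  1.913  0.249  0.604 -1.099] [0. 0.] 0.018054424457712548
35 ins0 [ 0.466  0.948 -0.91   1.831  0.147  0.324 -0.479] [0. 0.] 0.05684652658963432
35 ins [ 0.605  1.062 -0.894  1.889  0.223  0.281 -0.369] [0. 0.] 0.007080080649179699
35 out [ 0.466  0.948 -0.91   1.831  0.147  0.324 -0.478] [0. 0.] 0.0070822602914095145
35 fin [-0.473  1.009 -0.366  1.355  0.414  0.853 -0.694] [0. 0.] 0.0523610099051125
```

```bash
cat >> h.py <<'E'
def rows(p0,T0,G,T,n):
    p=tcp(G,T);rv=(T0.inv()*T).as_rotvec();out=[]
    w=rv/n
    for k in range(n):
        Tk=T0*R.from_rotvec(rv*k/n);out.append(Tk.inv().apply((p-p0)/n))
    print("n",n,"turn/row",w.round(4));print(np.array(out).round(4).tolist())
    return p,T
def now():
    from plant import r
    s=r.get_state();p=s["tool_pos"];T=R.from_quat(s["eef_rot"])
    print("t",round(s["clock"],2),"grasp",(p-T.apply([0,0,.008])).round(4),"toolx",T.as_matrix()[:,0].round(3),"tooly",T.as_matrix()[:,1].round(3),"toolz",T.as_matrix()[:,2].round(3),"F",s["contact_force"].round(1),"op",round(s["opening"],3),"q",s["q"].round(2))
    return p,T
E
python3 - <<'E'
from h import *
p,T=now()
rows(p,T,[*CUP,.14],frame(10.9,30),7)
E
```

```text
t 1.2 grasp [ 0.4504 -0.5411  0.2092] toolx [0.113 0.961 0.251] tooly [ 0.963 -0.168  0.209] toolz [ 0.244  0.218 -0.945] F [-0.8 -0.  -0.2] op 0.999 q [ 1.24  0.95 -0.64  1.3   0.21  1.01  0.57]
n 7 turn/row [ 0.0474  0.0427 -0.0365]
[[0.0208, 0.006, 0.0172], [0.0198, 0.0076, 0.0178], [0.0187, 0.0091, 0.0182], [0.0176, 0.0107, 0.0185], [0.0164, 0.0122, 0.0187], [0.0151, 0.0136, 0.0187], [0.0138, 0.0151, 0.0187]]
```

Request:
drive_tool(
  commands=[
    {"dx":0.021,"dy":0.006,"dz":0.017,"wx":0.047,"wy":0.043,"wz":-0.037,"claw":1},
    {"dx":0.02,"dy":0.008,"dz":0.018,"wx":0.047,"wy":0.043,"wz":-0.037,"claw":1},
    {"dx":0.019,"dy":0.009,"dz":0.018,"wx":0.047,"wy":0.043,"wz":-0.037,"claw":1},
    {"dx":0.018,"dy":0.011,"dz":0.018,"wx":0.047,"wy":0.043,"wz":-0.037,"claw":1},
    {"dx":0.016,"dy":0.012,"dz":0.019,"wx":0.047,"wy":0.043,"wz":-0.037,"claw":1},
    {"dx":0.015,"dy":0.014,"dz":0.019,"wx":0.047,"wy":0.043,"wz":-0.037,"claw":1},
    {"dx":0.014,"dy":0.015,"dz":0.019,"wx":0.047,"wy":0.043,"wz":-0.037,"claw":1},
    {"dx":0,"dy":0,"dz":0,"wx":0,"wy":0,"wz":0,"claw":1},
    {"dx":0,"dy":0,"dz":0,"wx":0,"wy":0,"wz":0,"claw":1},
  ],
)

```text
clock: 2.1
tool_pos: [0.54, -0.3814, 0.1359]
eef_rot: [0.616, 0.745, 0.165, -0.198]
contact_force: [0.1, -0.0, -0.3]
opening: 1.001
```

```bash
python3 - <<'E'
from h import *
p,T=now()
rows(p,T,[*CUP,.058],frame(10.9,30),6)
E
```

```text
t 2.1 grasp [ 0.5407 -0.3853  0.1428] toolx [-0.163  0.851  0.498] tooly [0.982 0.187 0.001] toolz [-0.092  0.49  -0.867] F [ 0.1 -0.  -0.3] op 1.001 q [ 0.94  1.15 -0.66  1.08  0.21  1.39  0.63]
n 6 turn/row [ 0.0003  0.0003 -0.0001]
[[-0.0068, -0.0002, 0.0124], [-0.0068, -0.0002, 0.0124], [-0.0068, -0.0002, 0.0124], [-0.0068, -0.0002, 0.0124], [-0.0068, -0.0002, 0.0124], [-0.0069, -0.0002, 0.0124]]
```

Request:
drive_tool(
  commands=[
    {"dx":-0.007,"dy":0,"dz":0.012,"wx":0,"wy":0,"wz":0,"claw":1},
    {"dx":-0.007,"dy":0,"dz":0.012,"wx":0,"wy":0,"wz":0,"claw":1},
    {"dx":-0.007,"dy":0,"dz":0.012,"wx":0,"wy":0,"wz":0,"claw":1},
    {"dx":-0.007,"dy":0,"dz":0.012,"wx":0,"wy":0,"wz":0,"claw":1},
    {"dx":-0.007,"dy":0,"dz":0.013,"wx":0,"wy":0,"wz":0,"claw":1},
    {"dx":-0.007,"dy":0,"dz":0.013,"wx":0,"wy":0,"wz":0,"claw":1},
    {"dx":0,"dy":0,"dz":0,"wx":0,"wy":0,"wz":0,"claw":0.75},
    {"dx":0,"dy":0,"dz":0,"wx":0,"wy":0,"wz":0,"claw":0.6},
    {"dx":0,"dy":0,"dz":0,"wx":0,"wy":0,"wz":0,"claw":0.5},
    {"dx":0,"dy":0,"dz":0,"wx":0,"wy":0,"wz":0,"claw":0.4},
    {"dx":0,"dy":0,"dz":0,"wx":0,"wy":0,"wz":0,"claw":0.4},
  ],
  grip_force=20,
)

```text
clock: 3.2
tool_pos: [0.5409, -0.3817, 0.0528]
eef_rot: [0.616, 0.745, 0.166, -0.197]
contact_force: [1.7, -0.2, 2.1]
opening: 0.639
```

Request:
drive_tool(
  commands=[
    {"dx":0,"dy":0,"dz":0,"wx":0,"wy":0,"wz":0,"claw":0.4},
    {"dx":0.005,"dy":0,"dz":-0.009,"wx":0,"wy":0,"wz":0,"claw":0.4},
    {"dx":0.01,"dy":0,"dz":-0.017,"wx":0,"wy":0,"wz":0,"claw":0.4},
    {"dx":0.01,"dy":0,"dz":-0.017,"wx":0,"wy":0,"wz":0,"claw":0.4},
    {"dx":0,"dy":0,"dz":0,"wx":0,"wy":0,"wz":0,"claw":0.4},
    {"dx":0,"dy":0,"dz":0,"wx":0,"wy":0,"wz":0,"claw":0.4},
  ],
)

```text
clock: 3.8
tool_pos: [0.5402, -0.3817, 0.1027]
eef_rot: [0.616, 0.745, 0.165, -0.197]
contact_force: [0.5, -0.1, -2.1]
opening: 0.633
```

```bash
python3 - <<'E'
from h import *
from plant import snapshot
p,T=now()
s=snapshot("side");pickle.dump(s,open("pics/side1.pkl","wb"))
t=snapshot("top");pickle.dump(t,open("pics/top1.pkl","wb"))
a=cv2.resize(s["color"][110:260,300:500],None,fx=2,fy=2);b=cv2.resize(t["color"][170:320,420:620],None,fx=2,fy=2)
cv2.imwrite("pics/m2.png",np.hstack([a,b])[:,:,::-1])
E
```

```text
t 3.8 grasp [ 0.541  -0.3856  0.1096] toolx [-0.164  0.853  0.496] tooly [0.982 0.187 0.003] toolz [-0.09   0.488 -0.868] F [ 0.5 -0.1 -2.1] op 0.633 q [ 0.94  1.19 -0.66  1.09  0.23  1.35  0.64]
```

View pics/m2.png

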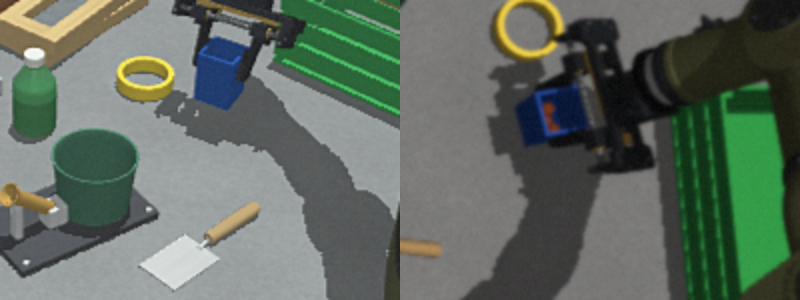

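The crop shows the cup gripped squarely and lifted, with the beads still inside, around (548,115). Now carry it to the pot and tip it.

```bash
python3 - <<'E'
from h import *
np.set_printoptions(precision=3,suppress=True)
p,T=now()
a=np.radians(100.9);P=np.array([np.cos(a),np.sin(a)]);G2=[*(POT-.031*P),.178]
q=pickle.load(open("L.pkl","rb"))[-1][0];from plant import r;q=r.get_state()["q"]
for G,L,n in(([.541,-.25,.2],10,12),(G2,-50,12),(G2,-85,6)):
    F=frame(10.9,L);q,w,mx=follow(q,tcp(G,F),F,n);print(q,w,mx)
    p,T=rows(p,T,G,F,n)
E
```

```text
t 3.9 grasp [ 0.54  -0.385  0.108] toolx [-0.163  0.852  0.498] tooly [0.982 0.187 0.001] toolz [-0.092  0.49  -0.867] F [-0.3 -1.1 -1.7] op 0.634 q [ 0.94  1.19 -0.66  1.09  0.23  1.35  0.64]
[ 0.741  0.821 -0.585  1.602  0.331  0.924  0.274] [np.float64(5.856689938260815e-07), 6.162406013225672e-07] 0.058305323113313046
n 12 turn/row [ 0.    -0.029 -0.   ]
[[0.0132, 0.0022, -0.0012], [0.0131, 0.0022, -0.0016], [0.0131, 0.0022, -0.0019], [0.013, 0.0022, -0.0023], [0.0129, 0.0022, -0.0027], [0.0129, 0.0022, -0.0031], [0.0128, 0.0022, -0.0034], [0.0127, 0.0022, -0.0038], [0.0125, 0.0022, -0.0042], [0.0124, 0.0022, -0.0045], [0.0123, 0.0022, -0.0049], [0.0121, 0.0022, -0.0052]]
[-0.464  0.904  0.313  2.043  1.193  0.681 -1.189] [np.float64(8.64102722132384e-09), 3.8806795935915735e-09] 0.15185427524192402
n 12 turn/row [ 0.    -0.087 -0.   ]
[[0.0083, 0.0026, 0.0031], [0.0086, 0.0026, 0.0024], [0.0087, 0.0026, 0.0016], [0.0088, 0.0026, 0.0008], [0.0089, 0.0026, 0.0001], [0.0088, 0.0026, -0.0007], [0.0088, 0.0026, -0.0015], [0.0086, 0.0026, -0.0022], [0.0084, 0.0026, -0.003], [0.0081, 0.0026, -0.0037], [0.0077, 0.0026, -0.0044], [0.0073, 0.0026, -0.005]]
[-0.699  1.295  0.48   1.979  1.201  1.019 -1.493] [np.float64(1.454313031286539e-09), 4.95087329837979e-10] 0.08249665064314882
n 6 turn/row [-0.    -0.102 -0.   ]
[[-0.0008, 0.0, -0.0002], [-0.0008, 0.0, -0.0002], [-0.0008, 0.0, -0.0001], [-0.0008, 0.0, 0.0], [-0.0008, 0.0, 0.0001], [-0.0008, 0.0, 0.0002]]
```

Request:
drive_tool(
  commands=[
    {"dx":0.013,"dy":0.002,"dz":-0.001,"wx":0,"wy":-0.029,"wz":0,"claw":0.4},
    {"dx":0.013,"dy":0.002,"dz":-0.002,"wx":0,"wy":-0.029,"wz":0,"claw":0.4},
    {"dx":0.013,"dy":0.002,"dz":-0.002,"wx":0,"wy":-0.029,"wz":0,"claw":0.4},
    {"dx":0.013,"dy":0.002,"dz":-0.002,"wx":0,"wy":-0.029,"wz":0,"claw":0.4},
    {"dx":0.013,"dy":0.002,"dz":-0.003,"wx":0,"wy":-0.029,"wz":0,"claw":0.4},
    {"dx":0.013,"dy":0.002,"dz":-0.003,"wx":0,"wy":-0.029,"wz":0,"claw":0.4},
    {"dx":0.013,"dy":0.002,"dz":-0.003,"wx":0,"wy":-0.029,"wz":0,"claw":0.4},
    {"dx":0.013,"dy":0.002,"dz":-0.004,"wx":0,"wy":-0.029,"wz":0,"claw":0.4},
    {"dx":0.012,"dy":0.002,"dz":-0.004,"wx":0,"wy":-0.029,"wz":0,"claw":0.4},
    {"dx":0.012,"dy":0.002,"dz":-0.005,"wx":0,"wy":-0.029,"wz":0,"claw":0.4},
    {"dx":0.012,"dy":0.002,"dz":-0.005,"wx":0,"wy":-0.029,"wz":0,"claw":0.4},
    {"dx":0.012,"dy":0.002,"dz":-0.005,"wx":0,"wy":-0.029,"wz":0,"claw":0.4},
  ],
)

```text
clock: 5.1
tool_pos: [0.5385, -0.2494, 0.1919]
eef_rot: [0.635, 0.767, 0.056, -0.066]
contact_force: [0.1, 0.0, -1.2]
opening: 0.635
```

```bash
python3 - <<'E'
from h import *
now()
E
```

```text
t 5.1 grasp [ 0.5388 -0.2508  0.1998] toolx [-0.184  0.968  0.173] tooly [0.982 0.186 0.001] toolz [-0.031  0.17  -0.985] F [ 0.1  0.  -1.2] op 0.635 q [ 0.74  0.82 -0.58  1.61  0.33  0.92  0.27]
```

Request:
drive_tool(
  commands=[
    {"dx":0.008,"dy":0.003,"dz":0.003,"wx":0,"wy":-0.087,"wz":0,"claw":0.4},
    {"dx":0.009,"dy":0.003,"dz":0.002,"wx":0,"wy":-0.087,"wz":0,"claw":0.4},
    {"dx":0.009,"dy":0.003,"dz":0.002,"wx":0,"wy":-0.087,"wz":0,"claw":0.4},
    {"dx":0.009,"dy":0.003,"dz":0.001,"wx":0,"wy":-0.087,"wz":0,"claw":0.4},
    {"dx":0.009,"dy":0.003,"dz":0,"wx":0,"wy":-0.087,"wz":0,"claw":0.4},
    {"dx":0.009,"dy":0.003,"dz":-0.001,"wx":0,"wy":-0.087,"wz":0,"claw":0.4},
    {"dx":0.009,"dy":0.003,"dz":-0.001,"wx":0,"wy":-0.087,"wz":0,"claw":0.4},
    {"dx":0.009,"dy":0.003,"dz":-0.002,"wx":0,"wy":-0.087,"wz":0,"claw":0.4},
    {"dx":0.008,"dy":0.003,"dz":-0.003,"wx":0,"wy":-0.087,"wz":0,"claw":0.4},
    {"dx":0.008,"dy":0.003,"dz":-0.004,"wx":0,"wy":-0.087,"wz":0,"claw":0.4},
    {"dx":0.008,"dy":0.003,"dz":-0.004,"wx":0,"wy":-0.087,"wz":0,"claw":0.4},
    {"dx":0.007,"dy":0.003,"dz":-0.005,"wx":0,"wy":-0.087,"wz":0,"claw":0.4},
  ],
)

```text
clock: 6.3
tool_pos: [0.5551, -0.1379, 0.1719]
eef_rot: [0.578, 0.698, -0.268, 0.326]
contact_force: [-0.5, -0.5, -1.9]
opening: 0.634
```

Request:
drive_tool(
  commands=[
    {"dx":0,"dy":0,"dz":0,"wx":0,"wy":0,"wz":0,"claw":0.4},
    {"dx":0,"dy":0,"dz":0,"wx":0,"wy":0,"wz":0,"claw":0.4},
  ],
)

```text
clock: 6.5
tool_pos: [0.5548, -0.1394, 0.1721]
eef_rot: [0.578, 0.699, -0.268, 0.325]
contact_force: [-0.8, 0.1, -1.8]
opening: 0.634
```

```bash
python3 - <<'E'
from h import *
p,T=now()
a=np.radians(100.9);P=np.array([np.cos(a),np.sin(a)]);G2=[*(POT-.031*P),.178]
print(G2);rows(p,T,G2,frame(10.9,-50),1);rows(p,T,G2,frame(10.9,-85),6)
E
```

```text
t 6.5 grasp [ 0.5536 -0.1334  0.1772] toolx [-0.12   0.634 -0.764] tooly [0.982 0.187 0.001] toolz [ 0.144 -0.75  -0.645] F [-0.8  0.1 -1.8] op 0.634 q [-0.46  0.91  0.31  2.03  1.18  0.68 -1.17]
[np.float64(0.5498619587326866), np.float64(-0.13394072009358976), 0.178]
n 1 turn/row [-0.0009 -0.0034 -0.0017]
[[-0.0005, -0.0038, -0.0006]]
n 6 turn/row [-0.0002 -0.1024 -0.0002]
[[-0.0008, -0.0006, -0.0003], [-0.0009, -0.0006, -0.0003], [-0.0009, -0.0006, -0.0002], [-0.0009, -0.0006, -0.0001], [-0.0009, -0.0006, 0.0], [-0.0009, -0.0006, 0.0001]]
```

Request:
drive_tool(
  commands=[
    {"dx":-0.001,"dy":-0.002,"dz":0,"wx":0,"wy":-0.1,"wz":0,"claw":0.4},
    {"dx":-0.001,"dy":-0.002,"dz":0,"wx":0,"wy":-0.1,"wz":0,"claw":0.4},
    {"dx":-0.001,"dy":0,"dz":0,"wx":0,"wy":-0.1,"wz":0,"claw":0.4},
    {"dx":-0.001,"dy":0,"dz":0,"wx":0,"wy":-0.08,"wz":0,"claw":0.4},
    {"dx":-0.001,"dy":0,"dz":0,"wx":0,"wy":-0.06,"wz":0,"claw":0.4},
    {"dx":-0.001,"dy":0,"dz":0,"wx":0,"wy":-0.06,"wz":0,"claw":0.4},
    {"dx":-0.001,"dy":0,"dz":0,"wx":0,"wy":-0.06,"wz":0,"claw":0.4},
    {"dx":0,"dy":0,"dz":0,"wx":0,"wy":-0.05,"wz":0,"claw":0.4},
    {"dx":0,"dy":0,"dz":0,"wx":0,"wy":0,"wz":0,"claw":0.4},
    {"dx":0,"dy":0,"dz":0,"wx":0,"wy":0,"wz":0,"claw":0.4},
    {"dx":0,"dy":0,"dz":0,"wx":0,"wy":0,"wz":0,"claw":0.4},
    {"dx":0,"dy":0,"dz":0,"wx":0,"wy":0,"wz":0,"claw":0.4},
  ],
)

```text
clock: 7.7
tool_pos: [0.5516, -0.1439, 0.1798]
eef_rot: [0.472, 0.568, -0.429, 0.52]
contact_force: [0.4, -0.7, -1.2]
opening: 0.634
```

Request:
drive_tool(
  commands=[
    {"dx":0,"dy":0,"dz":0,"wx":0,"wy":-0.06,"wz":0,"claw":0.4},
    {"dx":0,"dy":0,"dz":0,"wx":0,"wy":-0.06,"wz":0,"claw":0.4},
    {"dx":0,"dy":0,"dz":0,"wx":0,"wy":0,"wz":0,"claw":0.4},
    {"dx":0,"dy":0,"dz":0,"wx":0,"wy":0,"wz":0,"claw":0.4},
  ],
)

```text
clock: 8.1
tool_pos: [0.5516, -0.1434, 0.1792]
eef_rot: [0.445, 0.536, -0.457, 0.553]
contact_force: [-0.2, 0.6, -1.2]
opening: 0.632
```

```bash
python3 - <<'E'
from h import *
from plant import snapshot
p,T=now()
s=snapshot("side");t=snapshot("top")
a=cv2.resize(s["color"][110:260,270:470],None,fx=2,fy=2);b=cv2.resize(t["color"][150:300,290:490],None,fx=2,fy=2)
cv2.imwrite("pics/m3.png",np.hstack([a,b])[:,:,::-1])
q=np.array(__import__("plant").r.get_state()["q"])
for G,L,n in(([.54,-.25,.2],10,24),([.541,-.3856,.11],30,8)):
    F=frame(10.9,L);q,w,mx=follow(q,tcp(G,F),F,n);print(q.round(2),w,mx);p,T=rows(p,T,G,F,n)
E
```

```text
t 8.1 grasp [ 0.5501 -0.1355  0.179 ] toolx [ 0.008 -0.028 -1.   ] tooly [0.982 0.186 0.002] toolz [ 0.186 -0.982  0.029] F [-0.2  0.6 -1.2] op 0.632 q [-0.72  1.38  0.51  1.95  1.17  1.08 -1.51]
[ 0.72  0.81 -0.55  1.61  0.3   0.91  0.3 ] [np.float64(7.714352672125381e-07), 2.599112388844543e-07] 0.133220132405385
n 24 turn/row [ 0.      0.0739 -0.0002]
[[-0.0004, -0.0013, 0.0042], [-0.0007, -0.0013, 0.0042], [-0.001, -0.0013, 0.0041], [-0.0013, -0.0013, 0.004], [-0.0016, -0.0013, 0.0039], [-0.0019, -0.0013, 0.0038], [-0.0022, -0.0013, 0.0036], [-0.0025, -0.0013, 0.0035], [-0.0027, -0.0013, 0.0033], [-0.0029, -0.0013, 0.0031], [-0.0032, -0.0013, 0.0028], [-0.0034, -0.0013, 0.0026], [-0.0035, -0.0013, 0.0023], [-0.0037, -0.0013, 0.0021], [-0.0038, -0.0013, 0.0018], [-0.004, -0.0013, 0.0015], [-0.0041, -0.0013, 0.0012], [-0.0042, -0.0013, 0.0009], [-0.0042, -0.0013, 0.0006], [-0.0042, -0.0013, 0.0003], [-0.0042, -0.0013, -0.0], [-0.0042, -0.0013, -0.0003], [-0.0042, -0.0013, -0.0007], [-0.0041, -0.0013, -0.001]]
[ 0.93  1.18 -0.62  1.08  0.2   1.35  0.66] [np.float64(8.001461802067102e-10), 2.898596138064035e-10] 0.08776758896908432
n 8 turn/row [ 0.      0.0436 -0.    ]
[[-0.018, -0.0031, 0.0081], [-0.0184, -0.0031, 0.0073], [-0.0187, -0.0031, 0.0065], [-0.0189, -0.0031, 0.0057], [-0.0192, -0.0031, 0.0049], [-0.0194, -0.0031, 0.004], [-0.0195, -0.0031, 0.0032], [-0.0196, -0.0031, 0.0023]]
```

View pics/m3.png

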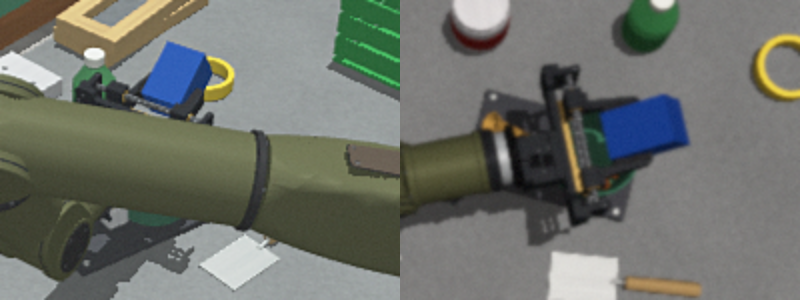

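The view shows the cup fully tipped over the pot, with orange beads inside it around (610,185). The measured load also dropped by about 0.6 N, which matches six beads. Now return the cup.

Request:
drive_tool(
  commands=[
    {"dx":0,"dy":-0.001,"dz":0.004,"wx":0,"wy":0.074,"wz":0,"claw":0.4},
    {"dx":-0.001,"dy":-0.001,"dz":0.004,"wx":0,"wy":0.074,"wz":0,"claw":0.4},
    {"dx":-0.001,"dy":-0.001,"dz":0.004,"wx":0,"wy":0.074,"wz":0,"claw":0.4},
    {"dx":-0.001,"dy":-0.001,"dz":0.004,"wx":0,"wy":0.074,"wz":0,"claw":0.4},
    {"dx":-0.002,"dy":-0.001,"dz":0.004,"wx":0,"wy":0.074,"wz":0,"claw":0.4},
    {"dx":-0.002,"dy":-0.001,"dz":0.004,"wx":0,"wy":0.074,"wz":0,"claw":0.4},
    {"dx":-0.002,"dy":-0.001,"dz":0.004,"wx":0,"wy":0.074,"wz":0,"claw":0.4},
    {"dx":-0.002,"dy":-0.001,"dz":0.004,"wx":0,"wy":0.074,"wz":0,"claw":0.4},
    {"dx":-0.003,"dy":-0.001,"dz":0.003,"wx":0,"wy":0.074,"wz":0,"claw":0.4},
    {"dx":-0.003,"dy":-0.001,"dz":0.003,"wx":0,"wy":0.074,"wz":0,"claw":0.4},
    {"dx":-0.003,"dy":-0.001,"dz":0.003,"wx":0,"wy":0.074,"wz":0,"claw":0.4},
    {"dx":-0.003,"dy":-0.001,"dz":0.003,"wx":0,"wy":0.074,"wz":0,"claw":0.4},
  ],
)

```text
clock: 9.4
tool_pos: [0.5485, -0.1962, 0.1854]
eef_rot: [0.599, 0.722, -0.221, 0.269]
contact_force: [0.4, 0.0, -2.3]
opening: 0.634
```

Request:
drive_tool(
  commands=[
    {"dx":-0.003,"dy":-0.001,"dz":0.002,"wx":0,"wy":0.074,"wz":0,"claw":0.4},
    {"dx":-0.004,"dy":-0.001,"dz":0.002,"wx":0,"wy":0.074,"wz":0,"claw":0.4},
    {"dx":-0.004,"dy":-0.001,"dz":0.002,"wx":0,"wy":0.074,"wz":0,"claw":0.4},
    {"dx":-0.004,"dy":-0.001,"dz":0.002,"wx":0,"wy":0.074,"wz":0,"claw":0.4},
    {"dx":-0.004,"dy":-0.001,"dz":0.001,"wx":0,"wy":0.074,"wz":0,"claw":0.4},
    {"dx":-0.004,"dy":-0.001,"dz":0.001,"wx":0,"wy":0.074,"wz":0,"claw":0.4},
    {"dx":-0.004,"dy":-0.001,"dz":0,"wx":0,"wy":0.074,"wz":0,"claw":0.4},
    {"dx":-0.004,"dy":-0.001,"dz":0,"wx":0,"wy":0.074,"wz":0,"claw":0.4},
    {"dx":-0.004,"dy":-0.001,"dz":0,"wx":0,"wy":0.074,"wz":0,"claw":0.4},
    {"dx":-0.004,"dy":-0.001,"dz":0,"wx":0,"wy":0.074,"wz":0,"claw":0.4},
    {"dx":-0.004,"dy":-0.001,"dz":-0.001,"wx":0,"wy":0.074,"wz":0,"claw":0.4},
    {"dx":-0.004,"dy":-0.001,"dz":-0.001,"wx":0,"wy":0.074,"wz":0,"claw":0.4},
  ],
)

```text
clock: 10.6
tool_pos: [0.5448, -0.2472, 0.1916]
eef_rot: [0.636, 0.767, 0.057, -0.068]
contact_force: [-0.1, -1.0, -1.2]
opening: 0.632
```

```bash
python3 - <<'E'
from h import *
from plant import snapshot
p,T=now()
s=snapshot("side");t=snapshot("top");pickle.dump(t,open("pics/top4.pkl","wb"));pickle.dump(s,open("pics/side4.pkl","wb"))
m=mask(t,(6,130,90),(22,255,255),(355,195,65,65));n,l,st,c=cv2.connectedComponentsWithStats(m);print(st[1:,4],c[1:].round(1))
rows(p,T,[.541,-.3856,.10],frame(10.9,30),8)
E
```

```text
t 10.6 grasp [ 0.5451 -0.2486  0.1995] toolx [-0.183  0.967  0.176] tooly [0.983 0.186 0.001] toolz [-0.032  0.173 -0.984] F [-0.1 -1.  -1.2] op 0.632 q [ 0.72  0.82 -0.55  1.59  0.3   0.92  0.3 ]
[23 28 79 64] [[356.7 221.1]
 [372.5 220.8]
 [371.7 231.6]
 [394.1 238.6]]
n 8 turn/row [ 0.0002  0.0434 -0.0004]
[[-0.0183, -0.0037, 0.0092], [-0.0187, -0.0037, 0.0084], [-0.0191, -0.0037, 0.0076], [-0.0194, -0.0037, 0.0068], [-0.0196, -0.0037, 0.0059], [-0.0199, -0.0037, 0.0051], [-0.0201, -0.0037, 0.0042], [-0.0202, -0.0037, 0.0034]]
```

Orange blobs in the pot measure 28, 79 and 64 px² at about 28 px² per bead. That is 1 + 3 + 2 = 6 beads. Next, put the cup down.

Request:
drive_tool(
  commands=[
    {"dx":-0.018,"dy":-0.004,"dz":0.009,"wx":0,"wy":0.043,"wz":0,"claw":0.4},
    {"dx":-0.019,"dy":-0.004,"dz":0.008,"wx":0,"wy":0.043,"wz":0,"claw":0.4},
    {"dx":-0.019,"dy":-0.004,"dz":0.008,"wx":0,"wy":0.043,"wz":0,"claw":0.4},
    {"dx":-0.019,"dy":-0.004,"dz":0.007,"wx":0,"wy":0.043,"wz":0,"claw":0.4},
    {"dx":-0.02,"dy":-0.003,"dz":0.006,"wx":0,"wy":0.043,"wz":0,"claw":0.4},
    {"dx":-0.02,"dy":-0.003,"dz":0.005,"wx":0,"wy":0.043,"wz":0,"claw":0.4},
    {"dx":-0.02,"dy":-0.004,"dz":0.004,"wx":0,"wy":0.043,"wz":0,"claw":0.4},
    {"dx":-0.02,"dy":-0.004,"dz":0.003,"wx":0,"wy":0.043,"wz":0,"claw":0.4},
    {"dx":0,"dy":0,"dz":0,"wx":0,"wy":0,"wz":0,"claw":0.4},
    {"dx":0,"dy":0,"dz":0,"wx":0,"wy":0,"wz":0,"claw":0.4},
  ],
)

```text
clock: 11.7
tool_pos: [0.5417, -0.3792, 0.0933]
eef_rot: [0.616, 0.745, 0.164, -0.197]
contact_force: [1.2, 0.2, -1.8]
opening: 0.635
```

```bash
python3 - <<'E'
from h import *
p,T=now()
rows(p,T,[.541,-.3856,.061],frame(10.9,30),4)
E
```

```text
t 11.7 grasp [ 0.5424 -0.3831  0.1003] toolx [-0.163  0.853  0.496] tooly [0.982 0.188 0.001] toolz [-0.092  0.487 -0.868] F [ 1.2  0.2 -1.8] op 0.635 q [ 0.93  1.19 -0.62  1.09  0.21  1.33  0.66]
n 4 turn/row [ 0.0004  0.0012 -0.0002]
[[-0.0053, -0.0005, 0.0083], [-0.0053, -0.0005, 0.0083], [-0.0053, -0.0005, 0.0083], [-0.0054, -0.0005, 0.0082]]
```

Request:
drive_tool(
  commands=[
    {"dx":-0.005,"dy":0,"dz":0.009,"wx":0,"wy":0.001,"wz":0,"claw":0.4},
    {"dx":-0.005,"dy":0,"dz":0.009,"wx":0,"wy":0.001,"wz":0,"claw":0.4},
    {"dx":-0.005,"dy":0,"dz":0.009,"wx":0,"wy":0.001,"wz":0,"claw":0.4},
    {"dx":-0.003,"dy":0,"dz":0.005,"wx":0,"wy":0.001,"wz":0,"claw":0.4},
    {"dx":-0.002,"dy":0,"dz":0.003,"wx":0,"wy":0,"wz":0,"claw":0.4},
    {"dx":0,"dy":0,"dz":0,"wx":0,"wy":0,"wz":0,"claw":0.4},
    {"dx":0,"dy":0,"dz":0,"wx":0,"wy":0,"wz":0,"claw":0.4},
  ],
)

```text
clock: 12.4
tool_pos: [0.5421, -0.3806, 0.0531]
eef_rot: [0.616, 0.744, 0.166, -0.198]
contact_force: [-0.5, -1.3, -1.0]
opening: 0.634
```

```bash
python3 - <<'E'
from h import *
p,T=now()
E
```

```text
t 12.4 grasp [ 0.5428 -0.3845  0.06  ] toolx [-0.163  0.851  0.499] tooly [0.983 0.186 0.003] toolz [-0.091  0.491 -0.866] F [-0.5 -1.3 -1. ] op 0.634 q [ 0.93  1.25 -0.62  1.09  0.22  1.29  0.67]
```

Request:
drive_tool(
  commands=[
    {"dx":0,"dy":0,"dz":0,"wx":0,"wy":0,"wz":0,"claw":0.7},
    {"dx":0,"dy":0,"dz":0,"wx":0,"wy":0,"wz":0,"claw":0.85},
    {"dx":0,"dy":0,"dz":0,"wx":0,"wy":0,"wz":0,"claw":1},
    {"dx":0,"dy":0,"dz":0,"wx":0,"wy":0,"wz":0,"claw":1},
    {"dx":0,"dy":0,"dz":-0.02,"wx":0,"wy":0,"wz":0,"claw":1},
    {"dx":0,"dy":0,"dz":-0.03,"wx":0,"wy":0,"wz":0,"claw":1},
    {"dx":0,"dy":0,"dz":-0.03,"wx":0,"wy":0,"wz":0,"claw":1},
    {"dx":0.015,"dy":0,"dz":-0.03,"wx":0,"wy":0,"wz":0,"claw":1},
    {"dx":0.02,"dy":0,"dz":-0.035,"wx":0,"wy":0,"wz":0,"claw":1},
  ],
)

```text
clock: 13.3
tool_pos: [0.5487, -0.4222, 0.1961]
eef_rot: [0.616, 0.744, 0.166, -0.199]
contact_force: [-0.8, -0.5, -0.1]
opening: 1.001
```

```bash
python3 - <<'E'
from h import *
from plant import snapshot,r
np.set_printoptions(precision=3,suppress=True)
p,T=now()
s=snapshot("side");t=snapshot("top");pickle.dump(t,open("pics/top5.pkl","wb"));pickle.dump(s,open("pics/side5.pkl","wb"))
m,c,st=big(mask(s,(105,120,40),(130,255,255),(380,125,60,70)));print("cup side",c,st)
m0,c0,st0=big(mask(load("side"),(105,120,40),(130,255,255),(380,125,60,70)));print("cup side0",c0,st0)
q=r.get_state()["q"]
for G,y,L,n in(([.50,-.1,.25],10.9,0,12),([*GA[:2],.17],GYAW+90,0,12)):
    F=frame(y,L);q,w,mx=follow(q,tcp(G,F),F,n);print(q.round(2),w,mx);p,T=rows(p,T,G,F,n)
# fit station/tube more: brass mouth contour dims in both views with arm away
for im,box in((load("top"),(325,200,45,30)),(load("side"),(295,195,45,30))):
    m,c,st=big(mask(im,(10,60,40),(30,255,255),box))
    pts=cv2.findNonZero(m)[:,0];print(c,st,cv2.minAreaRect(pts))
E
```

```text
t 13.3 grasp [ 0.549 -0.426  0.203] toolx [-0.161  0.85   0.501] tooly [0.983 0.186 0.001] toolz [-0.092  0.492 -0.866] F [-0.8 -0.5 -0.1] op 1.001 q [ 0.93  1.14 -0.63  0.87  0.17  1.6   0.68]
cup side [407.521 159.736] [395 142  27  36 723]
cup side0 [407.608 159.359] [395 142  27  36 716]
[ 0.41  0.58 -0.47  1.91  0.38  0.74 -0.1 ] [np.float64(6.779204742746128e-09), 2.0536729408898187e-09] 0.1499156691908584
n 12 turn/row [ 0.    -0.044 -0.   ]
[[0.0254, 0.001, 0.0103], [0.0258, 0.001, 0.0092], [0.0262, 0.001, 0.008], [0.0265, 0.001, 0.0069], [0.0268, 0.001, 0.0057], [0.027, 0.001, 0.0045], [0.0272, 0.001, 0.0033], [0.0273, 0.0011, 0.0021], [0.0274, 0.0011, 0.001], [0.0274, 0.0011, -0.0002], [0.0274, 0.0011, -0.0014], [0.0273, 0.0011, -0.0026]]
[-0.55  0.7  -0.22  1.94  0.28  0.53 -1.13] [np.float64(3.7521583607218694e-10), 1.8582460380290962e-10] 0.09792643036433571
n 12 turn/row [-0.     0.     0.029]
[[0.0336, 0.0011, 0.0067], [0.0336, 0.0001, 0.0067], [0.0336, -0.0009, 0.0067], [0.0335, -0.0019, 0.0067], [0.0335, -0.0029, 0.0067], [0.0334, -0.0039, 0.0067], [0.0332, -0.0048, 0.0067], [0.0331, -0.0058, 0.0067], [0.0329, -0.0068, 0.0067], [0.0327, -0.0078, 0.0067], [0.0324, -0.0087, 0.0067], [0.0322, -0.0097, 0.0067]]
[343.632 215.645] [330 205  31  20 299] ((344.516845703125, 217.5730438232422), (32.01193618774414, 13.355973243713379), 32.00538635253906)
[311.718 209.081] [300 201  28  16 234] ((313.5000305175781, 208.5000457763672), (27.862916946411133, 12.000110626220703), 11.888657569885254)
```

The cup stands where it was: its side-view blob is within 0.4 px of the start. On to the gauge.

Request:
drive_tool(
  commands=[
    {"dx":0.025,"dy":0.001,"dz":0.01,"wx":0,"wy":-0.044,"wz":0,"claw":1},
    {"dx":0.026,"dy":0.001,"dz":0.009,"wx":0,"wy":-0.044,"wz":0,"claw":1},
    {"dx":0.026,"dy":0.001,"dz":0.008,"wx":0,"wy":-0.044,"wz":0,"claw":1},
    {"dx":0.026,"dy":0.001,"dz":0.007,"wx":0,"wy":-0.044,"wz":0,"claw":1},
    {"dx":0.027,"dy":0.001,"dz":0.006,"wx":0,"wy":-0.044,"wz":0,"claw":1},
    {"dx":0.027,"dy":0.001,"dz":0.004,"wx":0,"wy":-0.044,"wz":0,"claw":1},
    {"dx":0.027,"dy":0.001,"dz":0.003,"wx":0,"wy":-0.044,"wz":0,"claw":1},
    {"dx":0.027,"dy":0.001,"dz":0.002,"wx":0,"wy":-0.044,"wz":0,"claw":1},
    {"dx":0.027,"dy":0.001,"dz":0.001,"wx":0,"wy":-0.044,"wz":0,"claw":1},
    {"dx":0.027,"dy":0.001,"dz":0,"wx":0,"wy":-0.044,"wz":0,"claw":1},
    {"dx":0.027,"dy":0.001,"dz":-0.001,"wx":0,"wy":-0.044,"wz":0,"claw":1},
    {"dx":0.027,"dy":0.001,"dz":-0.003,"wx":0,"wy":-0.044,"wz":0,"claw":1},
  ],
)

```text
clock: 14.6
tool_pos: [0.5004, -0.1013, 0.2412]
eef_rot: [0.638, 0.77, -0.001, 0.003]
contact_force: [0.6, 0.6, -0.1]
opening: 1.001
```

Request:
drive_tool(
  commands=[
    {"dx":0.034,"dy":0.001,"dz":0.007,"wx":0,"wy":0,"wz":0.029,"claw":1},
    {"dx":0.034,"dy":0,"dz":0.007,"wx":0,"wy":0,"wz":0.029,"claw":1},
    {"dx":0.034,"dy":-0.001,"dz":0.007,"wx":0,"wy":0,"wz":0.029,"claw":1},
    {"dx":0.034,"dy":-0.002,"dz":0.007,"wx":0,"wy":0,"wz":0.029,"claw":1},
    {"dx":0.034,"dy":-0.003,"dz":0.007,"wx":0,"wy":0,"wz":0.029,"claw":1},
    {"dx":0.033,"dy":-0.004,"dz":0.006,"wx":0,"wy":0,"wz":0.029,"claw":1},
    {"dx":0.033,"dy":-0.005,"dz":0.006,"wx":0,"wy":0,"wz":0.029,"claw":1},
    {"dx":0.033,"dy":-0.006,"dz":0.006,"wx":0,"wy":0,"wz":0.029,"claw":1},
    {"dx":0.033,"dy":-0.007,"dz":0.006,"wx":0,"wy":0,"wz":0.029,"claw":1},
    {"dx":0.033,"dy":-0.008,"dz":0.006,"wx":0,"wy":0,"wz":0.03,"claw":1},
    {"dx":0.03,"dy":-0.009,"dz":0.006,"wx":0,"wy":0,"wz":0.03,"claw":1},
    {"dx":0.03,"dy":-0.01,"dz":0.006,"wx":0,"wy":0,"wz":0.03,"claw":1},
  ],
)

```text
clock: 15.8
tool_pos: [0.4344, 0.2941, 0.1619]
eef_rot: [0.763, 0.647, -0.0, 0.003]
contact_force: [0.1, 0.1, -0.1]
opening: 0.993
```

Request:
drive_tool(
  commands=[
    {"dx":0,"dy":0,"dz":0,"wx":0,"wy":0,"wz":0,"claw":0.6},
    {"dx":0,"dy":0,"dz":0,"wx":0,"wy":0,"wz":0,"claw":0.6},
  ],
)

```text
clock: 16.0
tool_pos: [0.4344, 0.2931, 0.162]
eef_rot: [0.762, 0.648, -0.001, 0.003]
contact_force: [0.0, -0.5, -0.9]
opening: 0.844
```

```bash
python3 - <<'E'
from h import *
p,T=now()
rows(p,T,GA,frame(GYAW+90,0),8)
E
```

```text
t 16.0 grasp [0.4343 0.2931 0.17  ] toolx [ 0.16   0.987 -0.004] tooly [ 0.987 -0.16   0.003] toolz [ 0.003 -0.005 -1.   ] F [ 0.  -0.5 -0.9] op 0.844 q [-0.55  0.7  -0.22  1.95  0.29  0.53 -1.13]
n 8 turn/row [0.0004 0.0005 0.0004]
[[0.0007, 0.0001, 0.0147], [0.0007, 0.0001, 0.0147], [0.0007, 0.0001, 0.0147], [0.0007, 0.0002, 0.0147], [0.0007, 0.0002, 0.0147], [0.0007, 0.0002, 0.0147], [0.0007, 0.0002, 0.0147], [0.0007, 0.0002, 0.0147]]
```

Request:
drive_tool(
  commands=[
    {"dx":0.001,"dy":0,"dz":0.015,"wx":0,"wy":0,"wz":0,"claw":0.6},
    {"dx":0.001,"dy":0,"dz":0.015,"wx":0,"wy":0,"wz":0,"claw":0.6},
    {"dx":0.001,"dy":0,"dz":0.015,"wx":0,"wy":0,"wz":0,"claw":0.6},
    {"dx":0.001,"dy":0,"dz":0.015,"wx":0,"wy":0,"wz":0,"claw":0.6},
    {"dx":0.001,"dy":0,"dz":0.015,"wx":0,"wy":0,"wz":0,"claw":0.6},
    {"dx":0.001,"dy":0.001,"dz":0.015,"wx":0,"wy":0,"wz":0,"claw":0.6},
    {"dx":0,"dy":0,"dz":0.014,"wx":0,"wy":0.002,"wz":0.002,"claw":0.6},
    {"dx":0,"dy":0,"dz":0.013,"wx":0.002,"wy":0.002,"wz":0,"claw":0.6},
    {"dx":0,"dy":0,"dz":0,"wx":0,"wy":0,"wz":0,"claw":0.5},
  ],
)

```text
clock: 16.9
tool_pos: [0.437, 0.2966, 0.0438]
eef_rot: [0.763, 0.646, -0.001, 0.001]
contact_force: [0.5, -0.6, -0.0]
opening: 0.532
```

Request:
drive_tool(
  commands=[
    {"dx":0,"dy":0,"dz":0,"wx":0,"wy":0,"wz":0,"claw":0.4},
    {"dx":0,"dy":0,"dz":0,"wx":0,"wy":0,"wz":0,"claw":0.3},
    {"dx":0,"dy":0,"dz":0,"wx":0,"wy":0,"wz":0,"claw":0.2},
    {"dx":0,"dy":0,"dz":0,"wx":0,"wy":0,"wz":0,"claw":0.1},
    {"dx":0,"dy":0,"dz":0,"wx":0,"wy":0,"wz":0,"claw":0},
    {"dx":0,"dy":0,"dz":0,"wx":0,"wy":0,"wz":0,"claw":0},
    {"dx":0,"dy":0,"dz":0,"wx":0,"wy":0,"wz":0,"claw":0},
  ],
  grip_force=40,
)

```text
clock: 17.6
tool_pos: [0.4389, 0.2981, 0.0459]
eef_rot: [0.763, 0.646, 0.002, 0.001]
contact_force: [4.8, -0.5, 3.7]
opening: 0.153
```

```bash
python3 - <<'E'
from h import *
p,T=now()
E
```

```text
t 17.6 grasp [0.4389 0.298  0.0539] toolx [0.166 0.986 0.002] tooly [ 0.986 -0.166  0.004] toolz [ 0.005  0.001 -1.   ] F [ 4.8 -0.5  3.7] op 0.153 q [-0.62  0.9  -0.11  1.99  0.35  0.27 -1.19]
```

Request:
drive_tool(
  commands=[
    {"dx":0,"dy":0,"dz":-0.01,"wx":0,"wy":0,"wz":0,"claw":0},
    {"dx":0,"dy":0,"dz":-0.02,"wx":0,"wy":0,"wz":0,"claw":0},
    {"dx":0,"dy":0,"dz":-0.03,"wx":0,"wy":0,"wz":0,"claw":0},
    {"dx":0,"dy":0,"dz":-0.04,"wx":0,"wy":0,"wz":0,"claw":0},
    {"dx":0,"dy":0,"dz":-0.03,"wx":0,"wy":0,"wz":0,"claw":0},
    {"dx":0,"dy":0,"dz":-0.02,"wx":0,"wy":0,"wz":0,"claw":0},
    {"dx":0,"dy":0,"dz":0,"wx":0,"wy":0,"wz":0,"claw":0},
    {"dx":0,"dy":0,"dz":0,"wx":0,"wy":0,"wz":0,"claw":0},
  ],
)

```text
clock: 18.4
tool_pos: [0.4358, 0.2976, 0.1944]
eef_rot: [0.763, 0.647, -0.0, 0.0]
contact_force: [-0.3, -0.6, -2.2]
opening: 0.153
```

```bash
python3 - <<'E'
from h import *
from plant import snapshot
p,T=now()
s=snapshot("side");t=snapshot("top")
for n,im in(("side",s),("top",t)):pickle.dump(im,open(f"pics/{n}6.pkl","wb"))
a=s["color"][150:330,200:420];b=t["color"][170:350,180:400]
M=np.hstack([cv2.resize(a,None,fx=1.8,fy=1.8),cv2.resize(b,None,fx=1.8,fy=1.8)]);cv2.imwrite("pics/m4.png",M[:,:,::-1]);print(M.shape)
E
```

```text
t 18.4 grasp [0.4358 0.2976 0.2024] toolx [ 0.164  0.986 -0.001] tooly [ 0.986 -0.164  0.   ] toolz [-0.    -0.001 -1.   ] F [-0.3 -0.6 -2.2] op 0.153 q [-0.53  0.65 -0.25  1.91  0.27  0.61 -1.12]
(324, 792, 3)
```

View pics/m4.png

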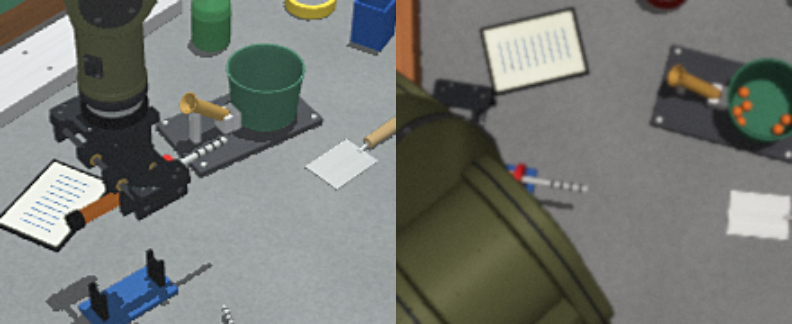

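The gauge is held level. Its tip is near (286,274) in the top view and (327,227) in the side view, and all six beads are visible in the pot. Next I'll check the held tip against the expected point and refine the tube mouth.

```bash
cat >> h.py <<'E'
U=np.array([np.cos(np.radians(74.5)),np.sin(np.radians(74.5)),0])
D=np.cos(np.radians(40))*U+[0,0,np.sin(np.radians(40))]
MO=np.array([POT[0],POT[1],0])+.066*U+[0,0,.03]+.092*D
def edge(im,c,dirv,thr=90,n=60):
    "distance along dirv from pixel c to where saturation falls under thr (subpixel)"
    S=cv2.GaussianBlur(cv2.cvtColor(im["color"],cv2.COLOR_RGB2HSV)[:,:,1],(3,3),0).astype(np.float32)
    k=np.arange(0,20,.1);xs=(c[0]+k*dirv[0]).astype(np.float32)[None];ys=(c[1]+k*dirv[1]).astype(np.float32)[None]
    v=cv2.remap(S,xs,ys,1)[0];b=np.argmax(v<thr);return k[b]
E
python3 - <<'E'
from h import *
np.set_printoptions(precision=4,suppress=True)
t=load("top",6);s=load("side",6)
x,r_=tri(t,(286.1,274.4),s,(326.7,227.2));print("tip",x,r_)
b=[]
for im,box in((t,(230,240,60,60)),(s,(260,210,60,60))):
    m=mask(im,(0,130,60),(4,255,255),box)|mask(im,(172,130,60),(180,255,255),box);m,c,st=big(m);b.append(c);print("red",c,st)
y,r2=tri(t,b[0],s,b[1]);print(y,r2)
# mouth outline, predicted vs seen extents, several rays from predicted centre
v=np.cross(D,U);v/=np.linalg.norm(v);w=np.cross(D,v)
ang=np.linspace(0,2*np.pi,200);circ=[MO+.017*(np.cos(a)*v+np.sin(a)*w) for a in ang]
for n in("top","side"):
    im=load(n,0);c=proj(im,MO);Pc=np.array([proj(im,p) for p in circ]);ax=proj(im,MO+.03*D)-c;ax/=np.linalg.norm(ax);pe=np.array([-ax[1],ax[0]])
    for nm,dv in(("out",ax),("p+",pe),("p-",-pe)):
        print(n,nm,dv,"pred",((Pc-c)@dv).max(),"seen",[edge(im,c,dv,th) for th in(70,90,110)])
E
```

```text
tip [0.4076 0.141  0.2038] [0.0001]
red [248.1 265. ] [245 261   7  10  40]
red [292.7143 237.4286] [291 236   5   4  14]
[0.4289 0.2265 0.2177] [0.0022]
top out [-0.9017 -0.4323] pred 3.896330908654491 seen [np.float64(4.3), np.float64(3.9000000000000004), np.float64(3.5)]
top p+ [ 0.4323 -0.9017] pred 6.625823600085481 seen [np.float64(7.4), np.float64(7.0), np.float64(6.7)]
top p- [-0.4323  0.9017] pred 6.615175129954121 seen [np.float64(6.7), np.float64(6.300000000000001), np.float64(5.9)]
side out [-0.9475 -0.3197] pred 4.619762463954188 seen [np.float64(6.6000000000000005), np.float64(6.2), np.float64(5.800000000000001)]
side p+ [ 0.3197 -0.9475] pred 6.511312206574861 seen [np.float64(7.2), np.float64(6.800000000000001), np.float64(6.300000000000001)]
side p- [-0.3197  0.9475] pred 6.507764645060624 seen [np.float64(4.4), np.float64(4.0), np.float64(3.7)]
```

```bash
python3 - <<'E'
from h import *
from plant import r
p,T=now();q=r.get_state()["q"];print("MO",MO,"D",D)
for G,y,L,n in(([.54,.25,.215],-12,15,10),(MO+.19*D,-15.5,40,10)):
    F=frame(y,L);q,w,mx=follow(q,tcp(G,F),F,n);print(q.round(2),w,mx);p,T=rows(p,T,G,F,n)
E
```

```text
t 18.5 grasp [0.4358 0.2973 0.2016] toolx [ 0.164  0.986 -0.002] tooly [ 0.986 -0.164 -0.001] toolz [-0.001 -0.002 -1.   ] F [ 0.6 -0.1 -3.5] op 0.154 q [-0.53  0.65 -0.25  1.91  0.27  0.61 -1.12]
MO [0.58047165 0.02801252 0.08913646] D [0.20471647 0.73818375 0.64278761]
[-0.13  0.69 -0.46  1.84  0.18  0.5  -0.82] [np.float64(1.5029010346760711e-07), 4.291903046629513e-07] 0.04129185533023555
n 10 turn/row [-0.0007  0.0264  0.0044]
[[-0.0027, 0.0111, -0.0014], [-0.0027, 0.0111, -0.0014], [-0.0026, 0.0111, -0.0015], [-0.0025, 0.0111, -0.0016], [-0.0024, 0.0111, -0.0016], [-0.0023, 0.0111, -0.0017], [-0.0022, 0.0111, -0.0017], [-0.0021, 0.0111, -0.0018], [-0.002, 0.0112, -0.0018], [-0.0019, 0.0112, -0.0019]]
[ 0.45  0.93 -0.9   1.82  0.11  0.33 -0.46] [np.float64(6.911087899984317e-07), 6.361318183388958e-07] 0.0618304484783508
n 10 turn/row [-0.0028  0.0436  0.0055]
[[-0.0059, 0.0095, -0.0014], [-0.0058, 0.0095, -0.0016], [-0.0056, 0.0096, -0.0018], [-0.0055, 0.0096, -0.002], [-0.0054, 0.0096, -0.0022], [-0.0052, 0.0097, -0.0024], [-0.005, 0.0097, -0.0026], [-0.0049, 0.0097, -0.0028], [-0.0047, 0.0098, -0.003], [-0.0045, 0.0098, -0.0032]]
```

Request:
drive_tool(
  commands=[
    {"dx":-0.003,"dy":0.011,"dz":-0.001,"wx":0,"wy":0.026,"wz":0.004,"claw":0},
    {"dx":-0.003,"dy":0.011,"dz":-0.001,"wx":0,"wy":0.026,"wz":0.004,"claw":0},
    {"dx":-0.003,"dy":0.011,"dz":-0.002,"wx":0,"wy":0.026,"wz":0.004,"claw":0},
    {"dx":-0.002,"dy":0.011,"dz":-0.002,"wx":0,"wy":0.026,"wz":0.004,"claw":0},
    {"dx":-0.002,"dy":0.011,"dz":-0.002,"wx":0,"wy":0.026,"wz":0.004,"claw":0},
    {"dx":-0.002,"dy":0.011,"dz":-0.002,"wx":0,"wy":0.026,"wz":0.004,"claw":0},
    {"dx":-0.002,"dy":0.011,"dz":-0.002,"wx":-0.001,"wy":0.026,"wz":0.005,"claw":0},
    {"dx":-0.002,"dy":0.011,"dz":-0.002,"wx":-0.002,"wy":0.026,"wz":0.005,"claw":0},
    {"dx":-0.002,"dy":0.011,"dz":-0.002,"wx":-0.002,"wy":0.026,"wz":0.005,"claw":0},
    {"dx":-0.002,"dy":0.011,"dz":-0.002,"wx":-0.002,"wy":0.026,"wz":0.005,"claw":0},
  ],
)

```text
clock: 19.5
tool_pos: [0.5398, 0.2524, 0.2088]
eef_rot: [0.771, 0.624, 0.1, -0.082]
contact_force: [-0.2, 0.1, -2.3]
opening: 0.149
```

Request:
drive_tool(
  commands=[
    {"dx":-0.006,"dy":0.01,"dz":-0.001,"wx":-0.003,"wy":0.044,"wz":0.005,"claw":0},
    {"dx":-0.006,"dy":0.01,"dz":-0.002,"wx":-0.003,"wy":0.044,"wz":0.005,"claw":0},
    {"dx":-0.006,"dy":0.01,"dz":-0.002,"wx":-0.003,"wy":0.044,"wz":0.005,"claw":0},
    {"dx":-0.006,"dy":0.01,"dz":-0.002,"wx":-0.003,"wy":0.044,"wz":0.005,"claw":0},
    {"dx":-0.005,"dy":0.01,"dz":-0.002,"wx":-0.003,"wy":0.044,"wz":0.005,"claw":0},
    {"dx":-0.005,"dy":0.01,"dz":-0.002,"wx":-0.003,"wy":0.044,"wz":0.006,"claw":0},
    {"dx":-0.005,"dy":0.01,"dz":-0.003,"wx":-0.003,"wy":0.044,"wz":0.006,"claw":0},
    {"dx":-0.005,"dy":0.01,"dz":-0.003,"wx":-0.003,"wy":0.044,"wz":0.006,"claw":0},
    {"dx":-0.005,"dy":0.01,"dz":-0.003,"wx":-0.003,"wy":0.044,"wz":0.006,"claw":0},
    {"dx":-0.004,"dy":0.01,"dz":-0.003,"wx":-0.003,"wy":0.044,"wz":0.006,"claw":0},
    {"dx":0,"dy":0,"dz":0,"wx":0,"wy":0,"wz":0,"claw":0},
    {"dx":0,"dy":0,"dz":0,"wx":0,"wy":0,"wz":0,"claw":0},
  ],
)

```text
clock: 20.7
tool_pos: [0.6231, 0.1729, 0.2072]
eef_rot: [0.748, 0.568, 0.273, -0.207]
contact_force: [0.0, 0.4, -2.6]
opening: 0.151
```

```bash
python3 - <<'E'
from h import *
from plant import snapshot
p,T=now();G=p-T.apply([0,0,.008]);tip=G-.158*T.as_matrix()[:,0]
rows(p,T,MO+.19*D,frame(-15.5,40),1)
s=snapshot("side");t=snapshot("top")
for n,im in(("side",s),("top",t)):
    pickle.dump(im,open(f"pics/{n}7.pkl","wb"));print(n,"pred tip",proj(im,tip),"mouth",proj(im,MO),"base",proj(im,MO-.092*D))
a=s["color"][150:250,260:360];b=t["color"][170:270,300:400]
M=np.hstack([cv2.resize(a,None,fx=4,fy=4,interpolation=2),cv2.resize(b,None,fx=4,fy=4,interpolation=2)]);cv2.imwrite("pics/m5.png",M[:,:,::-1])
E
```

```text
t 20.7 grasp [0.6217 0.168  0.2134] toolx [0.206 0.737 0.644] tooly [ 0.963 -0.269 -0.   ] toolz [ 0.173  0.62  -0.765] F [ 0.   0.4 -2.6] op 0.151 q [ 0.45  0.93 -0.9   1.82  0.1   0.34 -0.46]
n 1 turn/row [ 0.001  -0.0013 -0.0012]
[[-0.0016, -0.0023, 0.0014]]
side pred tip [296.7593834  204.84960999] mouth [305.61593564 208.60045925] base [328.0525559  216.17037212]
top pred tip [325.14562098 206.38427424] mouth [334.24822932 211.7996292 ] base [359.02435585 223.67917981]
```

View pics/m5.png

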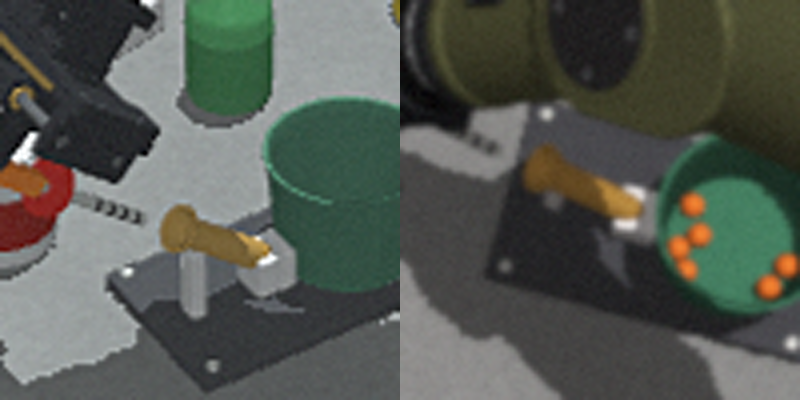

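Tip and mouth: the side view has the tip at (296.5,204.3) and the funnel centre at (305,207). The top view has the tip at (324.3,206.8) and the funnel at (335.3,212). Both agree with the model after a −2 mm tool-y correction, so I'll insert.

Request:
drive_tool(
  commands=[
    {"dx":0,"dy":-0.002,"dz":0.001,"wx":0.001,"wy":-0.001,"wz":-0.001,"claw":0},
    {"dx":-0.008,"dy":0,"dz":0,"wx":0,"wy":0,"wz":0,"claw":0},
    {"dx":-0.008,"dy":0,"dz":0,"wx":0,"wy":0,"wz":0,"claw":0},
    {"dx":-0.008,"dy":0,"dz":0,"wx":0,"wy":0,"wz":0,"claw":0},
    {"dx":-0.008,"dy":0,"dz":0,"wx":0,"wy":0,"wz":0,"claw":0},
    {"dx":-0.008,"dy":0,"dz":0,"wx":0,"wy":0,"wz":0,"claw":0},
    {"dx":-0.008,"dy":0,"dz":0,"wx":0,"wy":0,"wz":0,"claw":0},
    {"dx":-0.008,"dy":0,"dz":0,"wx":0,"wy":0,"wz":0,"claw":0},
    {"dx":0,"dy":0,"dz":0,"wx":0,"wy":0,"wz":0,"claw":0},
  ],
)

```text
clock: 21.7
tool_pos: [0.6107, 0.1313, 0.1707]
eef_rot: [0.748, 0.568, 0.273, -0.206]
contact_force: [-0.2, -0.3, -2.5]
opening: 0.154
```

```bash
cat > ins.py <<'E'
from h import *
from plant import r
p,T=now();G=p-T.apply([0,0,.008]);e=G-MO
X=-T.as_matrix()[:,0];print("along",round(e@D,4),"lateral tool xyz",T.inv().apply(e-e@D*D).round(4),"ang",round(float(np.arccos(-X@D)),3),"F tool",T.inv().apply(r.get_state()["contact_force"]).round(1),"M",T.inv().apply(r.get_state()["moment"]).round(2))
E
python3 ins.py
```

```text
t 21.7 grasp [0.6094 0.1264 0.1768] toolx [0.205 0.738 0.643] tooly [ 0.963 -0.269  0.002] toolz [ 0.174  0.619 -0.766] F [-0.2 -0.3 -2.5] op 0.154 q [ 0.52  0.99 -0.89  1.86  0.14  0.3  -0.4 ]
along 0.1349 lateral tool xyz [ 0.      0.0016 -0.0013] ang 0.001 F tool [-1.9 -0.1  1.7] M [-0.01 -0.93 -0.03]
```

Request:
drive_tool(
  commands=[
    {"dx":-0.008,"dy":-0.001,"dz":0.001,"wx":0,"wy":0,"wz":0,"claw":0},
    {"dx":-0.008,"dy":0,"dz":0,"wx":0,"wy":0,"wz":0,"claw":0},
    {"dx":-0.008,"dy":0,"dz":0,"wx":0,"wy":0,"wz":0,"claw":0},
    {"dx":-0.008,"dy":0,"dz":0,"wx":0,"wy":0,"wz":0,"claw":0},
    {"dx":-0.008,"dy":0,"dz":0,"wx":0,"wy":0,"wz":0,"claw":0},
    {"dx":-0.008,"dy":0,"dz":0,"wx":0,"wy":0,"wz":0,"claw":0},
    {"dx":-0.005,"dy":0,"dz":0,"wx":0,"wy":0,"wz":0,"claw":0},
    {"dx":0,"dy":0,"dz":0,"wx":0,"wy":0,"wz":0,"claw":0},
  ],
)

```text
clock: 22.5
tool_pos: [0.5995, 0.0935, 0.1363]
eef_rot: [0.748, 0.568, 0.273, -0.206]
contact_force: [1.1, -0.9, -2.5]
opening: 0.153
```

```bash
python3 ins.py
```

```text
t 22.5 grasp [0.5981 0.0886 0.1424] toolx [0.204 0.738 0.643] tooly [ 0.963 -0.269  0.003] toolz [ 0.175  0.619 -0.765] F [ 1.1 -0.9 -2.5] op 0.153 q [ 0.59  1.05 -0.89  1.89  0.18  0.28 -0.34]
along 0.0826 lateral tool xyz [-0.      0.0008 -0.0003] ang 0.001 F tool [-2.   1.2  1.6] M [-0.26 -1.09 -0.13]
```

Free so far, with about 10 mm left to the collar stop.

Request:
drive_tool(
  commands=[
    {"dx":-0.004,"dy":0,"dz":0,"wx":0,"wy":0,"wz":0,"claw":0},
    {"dx":-0.003,"dy":0,"dz":0,"wx":0,"wy":0,"wz":0,"claw":0},
    {"dx":-0.002,"dy":0,"dz":0,"wx":0,"wy":0,"wz":0,"claw":0},
    {"dx":0,"dy":0,"dz":0,"wx":0,"wy":0,"wz":0,"claw":0},
  ],
)

```text
clock: 22.9
tool_pos: [0.5978, 0.0878, 0.1312]
eef_rot: [0.748, 0.569, 0.274, -0.206]
contact_force: [0.7, -1.6, -2.2]
opening: 0.158
```

```bash
python3 ins.py
```

```text
t 22.9 grasp [0.5964 0.0828 0.1373] toolx [0.203 0.738 0.644] tooly [ 0.963 -0.268  0.003] toolz [ 0.175  0.62  -0.765] F [ 0.7 -1.6 -2.2] op 0.158 q [ 0.6   1.06 -0.88  1.89  0.19  0.27 -0.33]
along 0.0747 lateral tool xyz [-0.      0.0007 -0.0002] ang 0.002 F tool [-2.5  1.1  0.8] M [-0.24 -1.08 -0.16]
```

Request:
drive_tool(
  commands=[
    {"dx":-0.002,"dy":0,"dz":0,"wx":0,"wy":0,"wz":0,"claw":0},
    {"dx":-0.002,"dy":0,"dz":0,"wx":0,"wy":0,"wz":0,"claw":0},
    {"dx":0,"dy":0,"dz":0,"wx":0,"wy":0,"wz":0,"claw":0},
  ],
)

```text
clock: 23.2
tool_pos: [0.5978, 0.0873, 0.1307]
eef_rot: [0.746, 0.569, 0.276, -0.207]
contact_force: [1.8, 4.9, 4.0]
opening: 0.155
```

```bash
python3 ins.py
```

```text
t 23.2 grasp [0.5964 0.0823 0.1368] toolx [0.2   0.736 0.647] tooly [ 0.964 -0.266  0.005] toolz [ 0.176  0.623 -0.762] F [1.8 4.9 4. ] op 0.155 q [ 0.6   1.06 -0.89  1.89  0.19  0.27 -0.33]
along 0.074 lateral tool xyz [-0.      0.0009 -0.0001] ang 0.007 F tool [6.5 0.5 0.3] M [-0.25  0.62 -0.12]
```

Collar contact: the axial force rose by about 9 N and travel stopped at 74 mm (73 mm nominal). Press slightly, pause and look.

Request:
drive_tool(
  commands=[
    {"dx":-0.001,"dy":0,"dz":0,"wx":0,"wy":0,"wz":0,"claw":0},
    {"dx":0,"dy":0,"dz":0,"wx":0,"wy":0,"wz":0,"claw":0},
    {"dx":0,"dy":0,"dz":0,"wx":0,"wy":0,"wz":0,"claw":0},
    {"dx":0,"dy":0,"dz":0,"wx":0,"wy":0,"wz":0,"claw":0},
    {"dx":0,"dy":0,"dz":0,"wx":0,"wy":0,"wz":0,"claw":0},
    {"dx":0,"dy":0,"dz":0,"wx":0,"wy":0,"wz":0,"claw":0},
  ],
)

```text
clock: 23.8
tool_pos: [0.5979, 0.0873, 0.1307]
eef_rot: [0.746, 0.569, 0.276, -0.207]
contact_force: [2.2, 5.4, 6.3]
opening: 0.154
```

```bash
python3 ins.py; python3 - <<'E'
from h import *
from plant import snapshot
s=snapshot("side");t=snapshot("top");pickle.dump(t,open("pics/top8.pkl","wb"))
a=s["color"][150:250,260:360];b=t["color"][170:270,300:400]
M=np.hstack([cv2.resize(a,None,fx=4,fy=4,interpolation=2),cv2.resize(b,None,fx=4,fy=4,interpolation=2)]);cv2.imwrite("pics/m6.png",M[:,:,::-1])
E
```

```text
t 23.8 grasp [0.5965 0.0823 0.1368] toolx [0.199 0.735 0.648] tooly [ 0.964 -0.266  0.006] toolz [ 0.177  0.623 -0.762] F [2.2 5.4 6.3] op 0.154 q [ 0.6   1.06 -0.89  1.89  0.19  0.27 -0.33]
along 0.074 lateral tool xyz [-0.      0.0009 -0.0001] ang 0.008 F tool [ 8.5  0.8 -1. ] M [-0.2   1.05 -0.09]
```

View pics/m6.png

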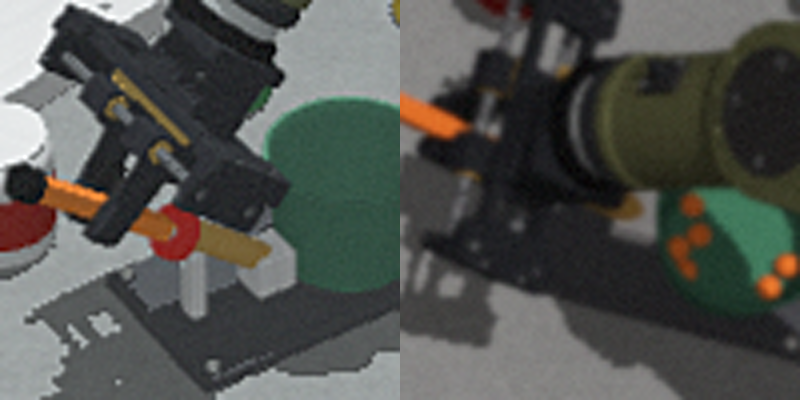

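The side crop shows the red collar at (175,232) flush on the tube mouth. Now draw it out.

Request:
drive_tool(
  commands=[
    {"dx":0.006,"dy":0,"dz":0,"wx":0,"wy":0,"wz":0,"claw":0},
    {"dx":0.01,"dy":0,"dz":0,"wx":0,"wy":0,"wz":0,"claw":0},
    {"dx":0.012,"dy":0,"dz":0,"wx":0,"wy":0,"wz":0,"claw":0},
    {"dx":0.012,"dy":0,"dz":0,"wx":0,"wy":0,"wz":0,"claw":0},
    {"dx":0.012,"dy":0,"dz":0,"wx":0,"wy":0,"wz":0,"claw":0},
    {"dx":0.012,"dy":0,"dz":0,"wx":0,"wy":0,"wz":0,"claw":0},
    {"dx":0.012,"dy":0,"dz":0,"wx":0,"wy":0,"wz":0,"claw":0},
    {"dx":0.012,"dy":0,"dz":0,"wx":0,"wy":0,"wz":0,"claw":0},
    {"dx":0.012,"dy":0,"dz":0,"wx":0,"wy":0,"wz":0,"claw":0},
    {"dx":0.012,"dy":0,"dz":0,"wx":0,"wy":0,"wz":0,"claw":0},
    {"dx":0.012,"dy":0,"dz":0,"wx":0,"wy":0,"wz":0,"claw":0},
    {"dx":0,"dy":0,"dz":0,"wx":0,"wy":0,"wz":0,"claw":0},
  ],
)

```text
clock: 25.1
tool_pos: [0.6223, 0.1783, 0.21]
eef_rot: [0.746, 0.57, 0.275, -0.206]
contact_force: [-0.1, -0.2, -2.6]
opening: 0.153
```

```bash
python3 ins.py; python3 - <<'E'
from h import *
from plant import r
t=load("top");print("squeegee",[onz(t,*c,.06)[:2].round(3) for c in((180,152),(192,152),(192,228),(180,228))])
p0,T0=now();q0=r.get_state()["q"]
C=np.array([.640,.240,.108])
for hd in(-75,-60,-45):
    h=np.array([np.cos(np.radians(hd)),np.sin(np.radians(hd)),0]);p,T,q=p0,T0,q0
    print(hd)
    for G,y,L,n in(([.60,.24,.25],hd/2-8+45,10,11),(C-.158*h,hd+90,0,12)):
        F=frame(y,L);q,w,mx=follow(q,tcp(G,F),F,n);print(np.round(G,3),q.round(2),w,mx)
        if hd==-60:p,T=rows(p,T,G,F,n)
E
```

```text
t 25.1 grasp [0.6209 0.1733 0.2162] toolx [0.199 0.737 0.646] tooly [ 0.964 -0.265  0.006] toolz [ 0.176  0.622 -0.763] F [-0.1 -0.2 -2.6] op 0.153 q [ 0.44  0.93 -0.9   1.82  0.1   0.33 -0.46]
along 0.1972 lateral tool xyz [ 0.      0.0001 -0.0004] ang 0.006 F tool [-1.8 -0.1  1.8] M [-0.01 -0.85 -0.1 ]
squeegee [array([0.754, 0.442]), array([0.754, 0.41 ]), array([0.545, 0.4  ]), array([0.545, 0.431])]
t 25.1 grasp [0.6209 0.1733 0.2162] toolx [0.199 0.737 0.646] tooly [ 0.964 -0.265  0.006] toolz [ 0.176  0.622 -0.763] F [-0.1 -0.2 -2.6] op 0.153 q [ 0.44  0.93 -0.9   1.82  0.1   0.33 -0.46]
-75
[0.6  0.24 0.25] [-0.08  0.75 -0.54  1.56  0.27  0.84 -0.67] [np.float64(7.262343066660071e-07), 7.408204743752711e-07] 0.05404690607883522
[0.599 0.393 0.108] [-0.45  1.01 -0.42  1.35  0.47  0.87 -0.73] [np.float64(1.9629868247897846e-07), 3.4757637122125645e-07] 0.03351448385574515
-60
[0.6  0.24 0.25] [-0.06  0.77 -0.6   1.53  0.31  0.89 -0.57] [np.float64(5.974329829259747e-07), 9.254489822264944e-07] 0.05446449653162466
n 11 turn/row [ 0.0157 -0.0472 -0.0323]
[[0.0057, -0.0035, 0.001]
[... 355 characters left out ...]
127360939758e-07), 2.192055890816532e-07] 0.030356870702470007
n 12 turn/row [ 0.0029 -0.0143 -0.0334]
[[0.0094, -0.0018, 0.0137], [0.0096, -0.0015, 0.0135], [0.0099, -0.0011, 0.0134], [0.0101, -0.0007, 0.0133], [0.0103, -0.0004, 0.0131], [0.0105, 0.0, 0.013], [0.0107, 0.0004, 0.0128], [0.0108, 0.0008, 0.0127], [0.011, 0.0012, 0.0125], [0.0111, 0.0016, 0.0123], [0.0112, 0.002, 0.0122], [0.0113, 0.0024, 0.012]]
-45
[0.6  0.24 0.25] [-0.03  0.79 -0.65  1.51  0.35  0.94 -0.47] [np.float64(5.056288596681905e-07), 7.038758294736974e-07] 0.05557832382363592
[0.528 0.352 0.108] [-0.37  0.95 -0.56  1.63  0.67  0.76 -0.45] [np.float64(7.954881097206433e-08), 1.95375713097548e-07] 0.030117057081102017
```

Request:
drive_tool(
  commands=[
    {"dx":0.006,"dy":-0.003,"dz":0.001,"wx":0.016,"wy":-0.047,"wz":-0.032,"claw":0},
    {"dx":0.006,"dy":-0.003,"dz":0.001,"wx":0.016,"wy":-0.047,"wz":-0.032,"claw":0},
    {"dx":0.006,"dy":-0.003,"dz":0,"wx":0.016,"wy":-0.047,"wz":-0.032,"claw":0},
    {"dx":0.006,"dy":-0.003,"dz":0,"wx":0.016,"wy":-0.047,"wz":-0.032,"claw":0},
    {"dx":0.006,"dy":-0.003,"dz":0,"wx":0.016,"wy":-0.047,"wz":-0.032,"claw":0},
    {"dx":0.006,"dy":-0.002,"dz":0,"wx":0.016,"wy":-0.047,"wz":-0.032,"claw":0},
    {"dx":0.006,"dy":-0.002,"dz":-0.001,"wx":0.016,"wy":-0.047,"wz":-0.032,"claw":0},
    {"dx":0.006,"dy":-0.002,"dz":-0.001,"wx":0.016,"wy":-0.047,"wz":-0.032,"claw":0},
    {"dx":0.006,"dy":-0.002,"dz":-0.001,"wx":0.016,"wy":-0.047,"wz":-0.032,"claw":0},
    {"dx":0.006,"dy":-0.002,"dz":-0.001,"wx":0.016,"wy":-0.047,"wz":-0.032,"claw":0},
    {"dx":0.006,"dy":-0.002,"dz":-0.002,"wx":0.016,"wy":-0.047,"wz":-0.032,"claw":0},
  ],
)

```text
clock: 26.2
tool_pos: [0.5996, 0.2361, 0.2405]
eef_rot: [0.661, 0.745, 0.055, -0.068]
contact_force: [0.3, 0.9, -2.7]
opening: 0.151
```

Request:
drive_tool(
  commands=[
    {"dx":0.009,"dy":-0.002,"dz":0.013,"wx":0.003,"wy":-0.014,"wz":-0.033,"claw":0},
    {"dx":0.01,"dy":-0.001,"dz":0.013,"wx":0.003,"wy":-0.014,"wz":-0.033,"claw":0},
    {"dx":0.01,"dy":-0.001,"dz":0.013,"wx":0.003,"wy":-0.014,"wz":-0.033,"claw":0},
    {"dx":0.01,"dy":-0.001,"dz":0.013,"wx":0.003,"wy":-0.014,"wz":-0.033,"claw":0},
    {"dx":0.01,"dy":0,"dz":0.013,"wx":0.003,"wy":-0.014,"wz":-0.033,"claw":0},
    {"dx":0.01,"dy":0,"dz":0.013,"wx":0.003,"wy":-0.014,"wz":-0.033,"claw":0},
    {"dx":0.011,"dy":0,"dz":0.013,"wx":0.003,"wy":-0.014,"wz":-0.033,"claw":0},
    {"dx":0.011,"dy":0.001,"dz":0.012,"wx":0.003,"wy":-0.014,"wz":-0.033,"claw":0},
    {"dx":0.011,"dy":0.001,"dz":0.012,"wx":0.003,"wy":-0.014,"wz":-0.033,"claw":0},
    {"dx":0.011,"dy":0.002,"dz":0.012,"wx":0.003,"wy":-0.014,"wz":-0.033,"claw":0},
    {"dx":0.011,"dy":0.002,"dz":0.01,"wx":0.003,"wy":-0.014,"wz":-0.033,"claw":0},
    {"dx":0,"dy":0,"dz":0,"wx":0,"wy":0,"wz":0,"claw":0},
  ],
)

```text
clock: 27.4
tool_pos: [0.5623, 0.3634, 0.1152]
eef_rot: [0.516, 0.857, 0.004, -0.012]
contact_force: [0.6, 1.5, -2.5]
opening: 0.149
```

```bash
python3 - <<'E'
from h import *
p,T=now();G=p-T.apply([0,0,.008]);print("tip",G-.158*T.as_matrix()[:,0])
h=np.array([np.cos(np.radians(-60)),np.sin(np.radians(-60)),0])
rows(p,T,np.array([.64,.24,.108])-.158*h,frame(30,0),4)
E
```

```text
t 27.4 grasp [0.5624 0.3632 0.1232] toolx [-0.468  0.883  0.025] tooly [ 0.883  0.468 -0.005] toolz [-0.016  0.02  -1.   ] F [ 0.6  1.5 -2.5] op 0.149 q [-0.37  0.95 -0.51  1.51  0.54  0.82 -0.58]
tip [0.63637655 0.22365975 0.11922786]
n 4 turn/row [-0.0012 -0.0063 -0.009 ]
[[0.003, 0.0013, 0.0039], [0.003, 0.0013, 0.0038], [0.0031, 0.0014, 0.0038], [0.0031, 0.0014, 0.0038]]
```

Request:
drive_tool(
  commands=[
    {"dx":0.003,"dy":0.001,"dz":0.004,"wx":-0.001,"wy":-0.006,"wz":-0.009,"claw":0},
    {"dx":0.003,"dy":0.001,"dz":0.004,"wx":-0.001,"wy":-0.006,"wz":-0.009,"claw":0},
    {"dx":0.003,"dy":0.001,"dz":0.004,"wx":-0.001,"wy":-0.006,"wz":-0.009,"claw":0},
    {"dx":0.003,"dy":0.001,"dz":0.004,"wx":-0.001,"wy":-0.006,"wz":-0.009,"claw":0},
    {"dx":0,"dy":0,"dz":0,"wx":0,"wy":0,"wz":0,"claw":0},
    {"dx":0,"dy":0,"dz":0,"wx":0,"wy":0,"wz":0,"claw":0},
    {"dx":0,"dy":0,"dz":0,"wx":0,"wy":0,"wz":0,"claw":0},
    {"dx":0,"dy":0,"dz":0,"wx":0,"wy":0,"wz":0,"claw":0},
  ],
)

```text
clock: 28.2
tool_pos: [0.5628, 0.3726, 0.101]
eef_rot: [0.503, 0.865, 0.0, 0.001]
contact_force: [0.4, 0.0, -2.7]
opening: 0.154
```

```bash
python3 - <<'E'
from h import *
from plant import snapshot,r
p,T=now();G=p-T.apply([0,0,.008]);print("tip",G-.158*T.as_matrix()[:,0],"qd",np.abs(r.get_state()["qd"]).max())
s=snapshot("side");t=snapshot("top")
for n,im in(("side",s),("top",t)):pickle.dump(im,open(f"pics/{n}9.pkl","wb"))
M=np.hstack([cv2.resize(s["color"][130:370,110:430],(400,300)),cv2.resize(t["color"][130:370,190:510],(400,300))]);cv2.imwrite("pics/m7.png",M[:,:,::-1])
E
```

```text
t 28.2 grasp [0.5628 0.3726 0.109 ] toolx [-0.495  0.869 -0.001] tooly [0.869 0.495 0.001] toolz [ 0.002 -0.    -1.   ] F [ 0.4  0.  -2.7] op 0.154 q [-0.41  0.97 -0.49  1.5   0.57  0.81 -0.59]
tip [0.64096555 0.23533211 0.10922327] qd 0.0015354377533098275
```

View pics/m7.png

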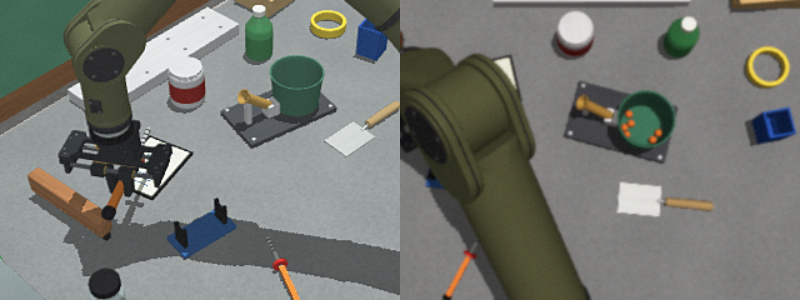

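```bash
python3 - <<'E'
from h import *
s=load("side",9);G=np.array([.5628,.3726,.109]);h=np.array([.495,-.869,0])
for d in(.158,-.03,-.076):print(d,proj(s,G+d*h),(proj(s,G+d*h)-[110,130])/.8)
im=s["color"][200:320,170:270];cv2.imwrite("pics/m8.png",cv2.resize(im,None,fx=5,fy=5,interpolation=2)[:,:,::-1])
E
```

```text
0.158 [229.79378161 232.36178511] [149.74222701 127.95223138]
-0.03 [203.00907752 287.86519368] [116.2613469 197.3314921]
-0.076 [195.64285046 303.12952922] [107.05356308 216.41191152]
```

View pics/m8.png

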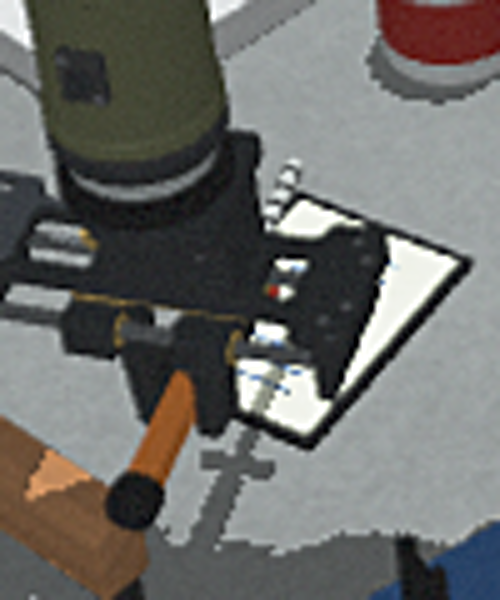

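The side view has the tip at (228.6,232.6), predicted (229.8,232.4). The knob is at (197,300), predicted (196.9,300.5). So the gauge is level, the tip is above the card centre and the knob is clear above the squeegee. I'll hand in.

```bash
python3 - <<'E'
from h import *
from plant import r
a,b=load("top"),load("top",9)
for n,lo,hi,box in(("tape",(20,120,80),(35,255,255),(460,160,50,45)),("bottle",(45,90,30),(75,255,255),(400,140,35,40)),("beads",(6,130,90),(16,255,255),(364,200,50,55))):
    for im in(a,b):
        m=mask(im,lo,hi,box);print(n,cv2.countNonZero(m),np.array(cv2.moments(m,True)["m10"])/max(1,cv2.countNonZero(m)),cv2.moments(m,True)["m01"]/max(1,cv2.countNonZero(m)))
print(r.finish_job())
E
```

```text
tape 472 483.8813559322034 183.08898305084745
tape 497 483.76056338028167 183.19517102615694
bottle 501 413.2914171656687 161.94211576846308
bottle 497 413.35412474849096 161.96378269617705
beads 0 0.0 0.0
beads 166 380.0421686746988 232.39156626506025
the job is handed in; nothing more can be done
None
```

The whole task was carried out and handed in at about 28 s of the 72 s allowed. The simulator reports no verdict.

- **Beads and cup:** I poured the six beads into the pot and set the cup back upright where it had stood, let go. The last top view shows six beads in the pot. After release, the cup's outline in the side camera was within 0.4 px of its start.
- **Gauge in the tube:** I took the larger gauge from the cradle and pushed it in until the collar stopped on the tube's mouth. Axial force rose by about 9 N, and the handle stopped 74 mm from the mouth (73 nominal) and 0.008 rad off the tube's axis. It stayed there for about 0.8 s before I drew it out.
- **Final hold:** The gauge is held level and still at a 40 N grip setting. Its tip is at about (0.641, 0.235, 0.109) m, about 10 cm above the card's centre, and matches the side camera within about 1.5 px.
- **Bystanders:** The tape roll and bottle measured unmoved to within 0.2 px. I did not measure the ink tin, spatula, squeegee or screw jar at the end, but the arm never went near enough to touch them. The gauge's knob is above the squeegee's end, with about 35 mm of clearance.

No check failed. The only disagreement was 1 to 2 px between views on where the tube mouth is. It caused no jamming, because the rod went in freely.

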